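Spin-test the idler pulleys and tub the ones that bind

TASK

Spin the wheel of each of the four idler pulleys on its axle (push it round by its ribs, at least a sixth of a turn) to find out which run on freely and which bind. Put every pulley that binds upright in the grey tub, flat on its floor, and leave those that run freely standing in their cradles. Do not disturb the bottle, the jar and the other things on the bench.

Things in the scene. Friction and masses are not known exactly. Their poses are not given: they have to be found in the camera images.
- pulley_1: belt idler pulley, about 0.65 kg: square steel plate 76 x 76 x 8 mm, fixed upright axle, aluminium wheel 100 mm across turning on it. Origin: centre of the plate's underside; z up the axle, x, y along the plate's edges. Heights over it: disc 18-36 mm; on the disc a hub 32 mm across and 3 radial ribs 6 mm thick, 16 to 49 mm from the axis, 36-54 mm. All four look alike. Starts in the cradle of its number
- pulley_1_head (a point): point on the axis, 77 mm over the pulley's origin, at mid-height of the axle's square head: 24 x 24 mm, sides parallel to the plate's edges, from 55 to 99 mm over the origin, above the wheel's hub. It is one piece with axle and plate and does not turn with the wheel: grip here to carry. Axes as the pulley's
- pulley_1_wheel (a joint): wheel angle about the axle, rad, counter-clockwise from above, no stops, counts past full turns; starts at -0.2 to 0.2. At 0 one rib lies along the pulley's +x, the others at 120 and 240 degrees. A sound wheel turns at a touch and, pushed off by a rib at some 0.15 m/s, runs on alone for about 1 s; one that binds resists with 0.05 to 0.15 N m and stops dead once no longer pushed
- cradle_1: fixed wooden cradle, 100 x 100 mm; its floor is 8 mm over the table, its rim 16 mm over the table and 10 mm thick; the pocket, 80 x 80 mm, holds the pulley's plate with 2 mm of play. Origin: centre of the underside, x and y along its edges
- pulley_2: idler pulley, like pulley_1; starts in cradle_2
- pulley_2_head (a point): square axle head of pulley_2, like pulley_1_head
- pulley_2_wheel (a joint): wheel angle of pulley_2, like pulley_1_wheel
- cradle_2: fixed wooden cradle, like cradle_1
- pulley_3: idler pulley, like pulley_1; starts in cradle_3
- pulley_3_head (a point): square axle head of pulley_3, like pulley_1_head
- pulley_3_wheel (a joint): wheel angle of pulley_3, like pulley_1_wheel
- cradle_3: fixed wooden cradle, like cradle_1
- pulley_4: idler pulley, like pulley_1; starts in cradle_4
- pulley_4_head (a point): square axle head of pulley_4, like pulley_1_head
- pulley_4_wheel (a joint): wheel angle of pulley_4, like pulley_1_wheel
- cradle_4: fixed wooden cradle, like cradle_1
- tub_in (a point): centre of the inner floor of the tub, 5 mm over the table: a fixed open grey plastic tub, 255 mm (x) x 130 mm (y), 50 mm high, walls 5 mm thick, axes along its sides, standing at the left or the right of the table. There is just room for two pulleys upright, their axles 58 mm either way along x
- glaze_bottle: white plastic bottle, 60 mm in diameter, 150 mm tall, standing among the pulleys. Origin: centre of its foot. Bystander
- slip_jar: terracotta jar with a white lid, 72 mm in diameter, 110 mm tall, standing among the pulleys. Origin: centre of its foot. Bystander
- bat_stack: stack of round white plaster bats, 140 mm in diameter, 48 mm high, on the side of the table opposite the tub. Origin: centre of its foot. Bystander
- kiln_prop_1: white ceramic kiln prop, an upright cylinder 30 mm in diameter, 45 mm tall, between the cradles. Origin: centre of its foot. Bystander
- kiln_prop_2: another kiln prop, like kiln_prop_1
- spatula: spatula, 200 mm long, lying beyond the pulleys. Origin: under its middle. Bystander
Things that resemble listed ones, but are neither listed nor needed, are in the scene too. Leave any pink or red look-alike of the pulley_2 alone.

How it is judged:
By the outcome, as a careful person would: the job done as asked, in the order asked, and still so for the second after the job is handed in, with the robot touching nothing.
It also fails if it takes over 72 s, if anything falls off the work surface, if the arm or the gripper's body presses on something with over 40 N, if the wrist force passes 120 N, or if a joint passes its speed limit or range.

ROBOT

A 6-joint arm with a two-finger parallel gripper is mounted at the origin on the work surface. World frame = base frame: x ahead of the robot, y to its left, z up, the work surface at z = 0. Lengths are in mm, angles in rad, forces in N, time in s.
With the tool pointing down it reaches from about 300 to 775 mm from the base axis. Payload 14.6 kg.
Tool frame: the origin (TCP) lies at the very end of the fingers, on their centre line; the grasp point (between the pads) lies arm.pinch_z behind it (arm.pinch_z is the distance from the TCP to the grasp point, in mm); z points along the fingers, y is the direction in which the jaws open and shut (so a half turn about z gives the same grasp; the last joint's range is limited). The gripper opens to 94 mm and grips with 3 to 60 N. Pads are 16 mm wide; open, the fingers measure 119 mm over their backs; the gripper's body (75 mm by 177 mm) begins 78 mm behind the grasp point.
Start: joints at [-1.171, 0.3, 1.521, -0, 1.321, -0.067], TCP at [247.509, -491.15, 205.446] pointing down, gripper open.
Joint ranges: [-3.03, 3.03], [-0.79, 2.21], [0.23, 2.52], [-1.04, 4.18], [0, 3.07], [-2.55, 2.55]. Speed limits (rad/s): [2.22, 2.22, 2.57, 3.14, 3.14, 3.14].

INTERFACE

Orientations are given as a rotation vector (axis times angle).
In Python, from bench import arm gives the robot as it stands.
- The arm moves only by the tool drive_tool, never from a script. Its arguments are lists of equal length, an entry for each row: "xyz": the shift along the tool's x, y, z in m, a list of three; "twist": the turn about the tool's z in degrees; "claw": the opening, from 0 (shut) to 1 (fully open). A call has 1 to 12 rows; each row shifts and turns the pose as measured when the row begins, along the tool's axes as they then stand; what a row does not reach is not made up. A row lasts 1/8 s, in which the tool goes at most 62.5 mm and 10.7 degrees, less where a joint would pass 70% of its speed; a pose out of reach is approached as far as the arm can. A call is refused whole if a number of a shift passes 0.0625 or a number of a turn 10.7, either way. A call with a gripper value outside its range is refused whole. The fingers move at their own pace and stop on an object; "force" is the grip in N (left out, the last holds). Time passes only in rows, so rows that do not move let the fingers close. It gives the time, the measured TCP pose, the force and the opening at its end, in the units of the state.
- arm.observe(): the state, without advancing time (a new reading comes with each control period).
- arm.grab_frame(name): name is "scene" or "top"; returns a dict with "img" (420x560x3 uint8, red, green, blue), "range_z" (420x560 float32, mm along the optical axis (not along the pixel's ray), 0 where there is no reading), "mtx" (3x3 intrinsics, pixels), "position" and "attitude" of the camera in the world. Camera axes: x right, y down, z forward; pixel columns grow to the right and rows downward; lengths in mm; the calibration is good to about 2 mm. A picture is of the moment at which its call begins.
- arm.hand_in(): hands the job in, once; it reports no verdict.
The state is a dict: "time": time; "q": joint angles; "dq": joint speeds; "joint_efforts": joint torques, N m; "ee_pos": TCP position; "tcp_rot": TCP orientation; "force": force on the tool from outside, world axes, zero at the start; "ft_torque": the same for the moment, N m; "grip_width": finger opening in mm.
Only numpy, scipy, OpenCV 4.12 (cv2) and the standard library are available. Lean on these libraries where they do the work, as an engineer would, in place of code of your own. Each camera call takes 0.05 s, during which the arm holds its last target.

## Working session

There is one attempt and no reset: what is moved stays moved. The work goes in short steps, Python scripts to look and compute and a tool call to move; the robot and the scene stay as the last step left them, time stands still between calls to the robot, and variables do not carry over. Pictures are saved under pics/ and viewed, and the job is handed in when it is done.

Besides the shell and the picture viewer there is one more tool, called after "Emit:" as a command line: name --pt "numbers of a row" for each row, then --argument value for the rest. drive_tool: Moves the arm, as the interface text tells. Its arguments: {"type":"object","properties":{"xyz":{"type":"array","items":{"type":"array","items":{"type":"number"}}},"twist":{"type":"array","items":{"type":"number"}},"claw":{"type":"array","items":{"type":"number"}},"force":{"type":"number"}},"required":["xyz","twist","claw"]}

```bash
ls; mkdir -p pics; python3 - <<'E'
from bench import arm
import cv2,numpy as np
print(arm.observe(), arm.pinch_z)
for n in("scene","top"):
    f=arm.grab_frame(n); np.savez(f"{n}0.npz",**f)
    cv2.imwrite(f"pics/{n}0.png",f["img"][:,:,::-1]); print(n,f["mtx"],f["position"],f["attitude"])
E
```

```text
pics
{'time': 0.0, 'q': array([-1.17062528e+00,  3.00474934e-01,  1.52158077e+00,  2.42069962e-05,
        1.32068204e+00, -6.66097993e-02]), 'dq': array([ 3.18171573e-04,  3.00471770e-04,  4.48961764e-04,  2.13668995e-04,
       -1.26855966e-03,  5.64769170e-06]), 'joint_efforts': array([-4.19859134e-03, -5.31813276e+01, -3.52743816e+01,  7.06927897e-02,
        2.44660873e-02, -1.15788298e-04]), 'ee_pos': array([ 247.40519541, -490.92476266,  204.88435501]), 'tcp_rot': array([-3.05531716e+00, -7.26307978e-01,  2.62179722e-04]), 'force': array([ 0.36625095, -0.52947769, -0.13489719]), 'ft_torque': array([-0.02537673, -0.00946162, -0.00453632]), 'grip_width': 94.14325791920746} 18.8
scene [[388.08439002   0.         278.74781045]
 [  0.         388.08439002 207.72898168]
 [  0.           0.           1.        ]] [1425.50437158   97.18148676  802.74536514] [-1.67907195 -1.70800142  0.80212233]
top [[499.03666559   0.         274.68120825]
 [  0.         499.03666559 216.68436303]
 [  0.           0.           1.        ]] [ 213.27879939   94.23125654 1654.99715433] [-2.050501    2.18464338 -0.22560703]
```

View pics/scene0.png

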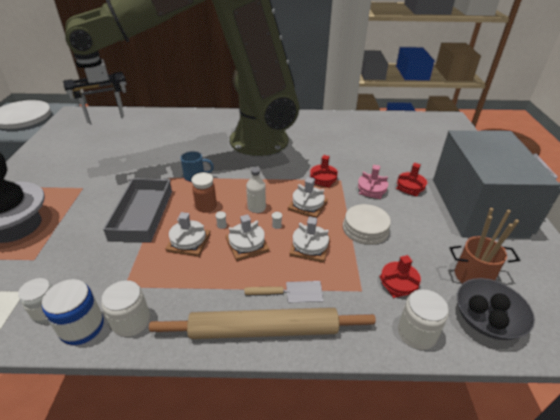

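View pics/top0.png

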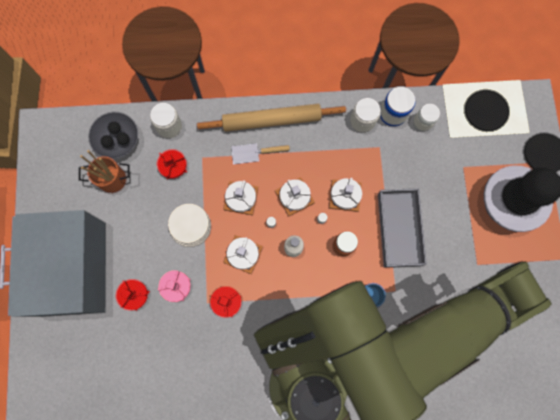

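```bash
cat > h.py <<'E'
import cv2,numpy as np
from scipy.spatial.transform import Rotation as R
def cloud(f):
    z=f["range_z"].astype(float); v,u=np.mgrid[:z.shape[0],:z.shape[1]]
    K=f["mtx"]; p=np.stack([(u-K[0,2])/K[0,0]*z,(v-K[1,2])/K[1,1]*z,z],-1)
    return p@R.from_rotvec(f["attitude"]).as_matrix().T+f["position"]
def proj(f,P):
    P=np.atleast_2d(P); c=(P-f["position"])@R.from_rotvec(f["attitude"]).as_matrix()
    q=c@f["mtx"].T; return q[:,:2]/q[:,2:]
def plane(f,uv,z):
    uv=np.atleast_2d(uv); K=f["mtx"]
    d=np.stack([(uv[:,0]-K[0,2])/K[0,0],(uv[:,1]-K[1,2])/K[1,1],np.ones(len(uv))],-1)@R.from_rotvec(f["attitude"]).as_matrix().T
    return f["position"]+d*((z-f["position"][2])/d[:,2])[:,None]
def ortho(f,z,x0,x1,y0,y1,s=2.0):
    # world plane z image: up=+x, left=+y
    h=int((x1-x0)*s);w=int((y1-y0)*s)
    r,c=np.mgrid[:h,:w]; P=np.stack([x1-r/s,y1-c/s,np.full(r.shape,z)],-1).reshape(-1,3)
    m=proj(f,P).reshape(h,w,2).astype(np.float32)
    return cv2.remap(f["img"],m[...,0],m[...,1],cv2.INTER_CUBIC)
E
python3 - <<'E'
from h import *
f=dict(np.load("top0.npz")); p=cloud(f)
o=ortho(f,60,300,650,-300,320,1.29)
cv2.imwrite("pics/o60.png",o[:,:,::-1])
cv2.imwrite("pics/crop.png",cv2.resize(f["img"][140:300,200:430,::-1],None,fx=3.4,fy=3.4,interpolation=cv2.INTER_CUBIC))
# heads: connected comps of height 85..112
Z=p[...,2]; print(np.percentile(Z[270:290,120:200],50))
m=((Z>85)&(Z<125)&(p[...,0]<680)&(p[...,0]>250)).astype(np.uint8)
n,l,s,c=cv2.connectedComponentsWithStats(m)
for i in range(1,n):
    if s[i,4]>6: q=p[l==i]; print(i,s[i],c[i].round(1),q.mean(0).round(1),q[:,2].max().round(1))
E
```

```text
6.235534979724662
1 [ 484  165   69   67 1960] [510.9 201.9] [ 535.1 -692.1   93.8] 125.0
3 [ 95 182  17   5  40] [103.9 184.5] [674.2 613.2  95.8] 104.2
4 [291 185  10  10  67] [295.4 189.6] [616.2  -2.4 104.6] 112.3
5 [344 184   9  10  68] [348.4 188.5] [ 609.2 -172.4  104.6] 113.5
6 [235 187   9  10  70] [238.7 191.4] [621.8 179.5 103.7] 115.1
10 [ 89 215   9  98 449] [ 94.2 264.5] [416.7 639.  104.8] 125.0
11 [335 232  22  22 354] [346.2 242. ] [ 436.3 -148.9  108.2] 118.2
12 [285 235  19  19 204] [293.3 245. ] [437.7  17.  103.6] 122.5
13 [236 246  10  10  68] [240.8 250.4] [430.9 182.1 106.2] 115.1
14 [166 280  10   9  66] [170.2 284.3] [340.3 406.4  96.6] 107.5
20 [120 288  12  11  69] [125.6 293.1] [322.  544.2  97.5] 105.8
21 [382 288   4   9  10] [383.8 292.2] [ 274.5 -254.2   87.7] 96.3
22 [219 296  10  10  63] [223.3 300.4] [280.5 244.   98.8] 108.7
24 [ 73 313   8   1   8] [ 76.5 313. ] [270.8 691.3 104.8] 123.3
26 [ 57 314   8   1   8] [ 60.5 314. ] [270.9 739.5 105.5] 121.1
27 [ 26 316   7   1   7] [ 29. 316.] [271.  835.2 105. ] 122.0
```

View pics/crop.png

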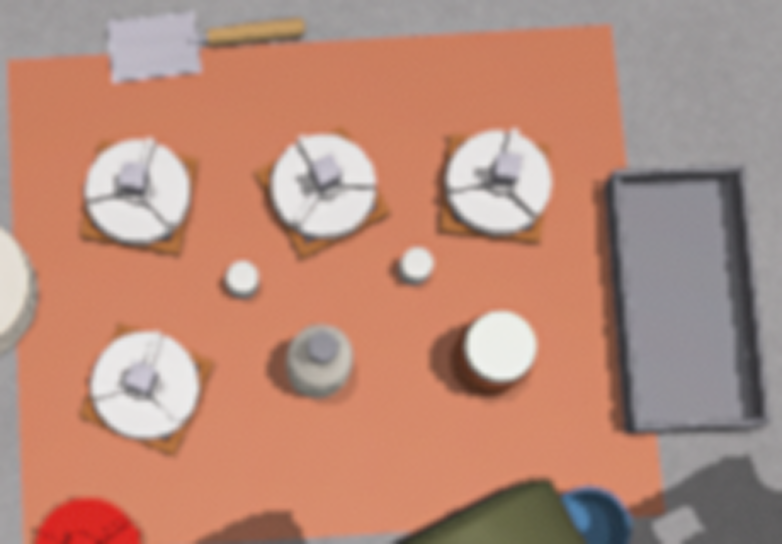

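```bash
cat >> h.py <<'E'
def sq(x,y,a,h,z):
    c,s=np.cos(a),np.sin(a)
    return np.array([[x+c*i-s*j,y+s*i+c*j,z] for i,j in((-h,-h),(h,-h),(h,h),(-h,h))])
def overlay(f,items,cent,half=24,k=12,draw=True):
    cu=proj(f,cent)[0]; u0,v0=np.round(cu-half).astype(int)
    im=cv2.resize(np.ascontiguousarray(f["img"][v0:v0+2*half,u0:u0+2*half,::-1]),None,fx=k,fy=k,interpolation=cv2.INTER_CUBIC)
    if draw:
      for P,col in items:
        q=((proj(f,P)-[u0,v0]+.5)*k-.5).round().astype(int)
        cv2.polylines(im,[q],True,col,1,cv2.LINE_AA)
    return im
def circ(x,y,r,z):
    t=np.linspace(0,2*np.pi,60); return np.stack([x+r*np.cos(t),y+r*np.sin(t),0*t+z],-1)
E
python3 - <<'E'
from h import *
f=dict(np.load("top0.npz")); g=dict(np.load("scene0.npz"))
pul={}
for n,c in dict(A=(238.7,191.4),B=(295.4,189.6),C=(348.4,188.5),D=(240.8,250.4)).items():
    P=plane(f,[c],107)[0]; print(n,P.round(1)); pul[n]=P
ims=[]
for n,P in pul.items():
    row=[]
    for ff in (f,g):
        x,y=P[:2]; it=[(circ(x,y,50,44),(255,0,0)),(circ(x,y,16,62),(0,160,0)),(sq(x,y,0,12,107),(0,0,255))]
        row.append(overlay(ff,it,[x,y,40],24,8)); row.append(overlay(ff,it,[x,y,40],24,8,False))
    ims.append(row)
im=np.vstack([np.hstack(ims[0][:2]+ims[1][:2]) , np.hstack(ims[2][:2]+ims[3][:2])]); print(im.shape)
cv2.imwrite("pics/ovt.png",cv2.resize(im,(800,400)))
im=np.vstack([np.hstack(ims[0][2:]+ims[1][2:]) , np.hstack(ims[2][2:]+ims[3][2:])])
cv2.imwrite("pics/ovs.png",cv2.resize(im,(800,400)))
E
```

```text
A [621.  179.3 107. ]
B [615.6  -2.2 107. ]
C [ 608.5 -172.   107. ]
D [430.7 182.1 107. ]
(768, 1536, 3)
```

View pics/ovt.png

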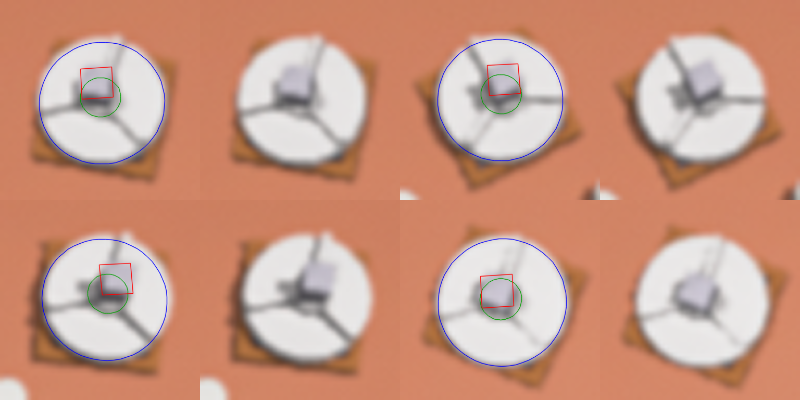

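View pics/ovs.png

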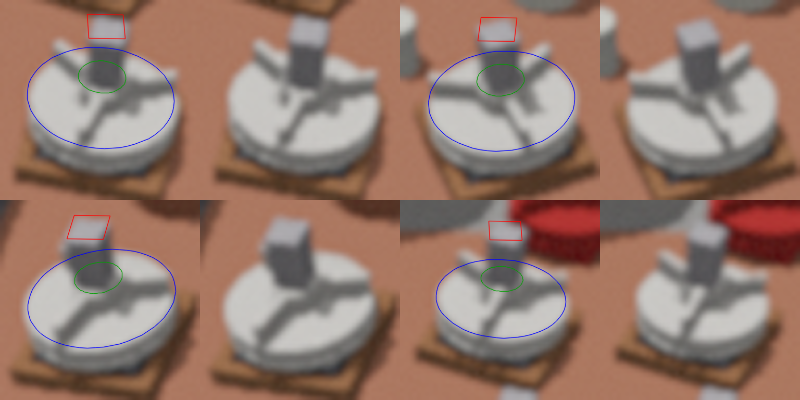

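```bash
python3 - <<'E'
from h import *
f=dict(np.load("top0.npz")); g=dict(np.load("scene0.npz"))
# circle ortho at rib height 62 & at rim z 16, top cam; scene ortho at 107
pul=dict(A=(621,179.3),B=(615.6,-2.2),C=(608.5,-172),D=(430.7,182.1))
def mk(ff,z,name,h=70,s=2.85):
    ims=[]
    for n,(x,y) in pul.items():
        o=np.ascontiguousarray(ortho(ff,z,x-h,x+h,y-h,y+h,s)[:,:,::-1]); N=o.shape[0]
        cv2.circle(o,(int(h*s),int(h*s)),2,(0,0,255),-1)
        for t in range(-60,61,20):
            p=int((h+t)*s); cv2.line(o,(p,0),(p,6),(0,0,0),1); cv2.line(o,(0,p),(6,p),(0,0,0),1)
        ims.append(o[:396,:396])
    cv2.imwrite(name,np.vstack([np.hstack(ims[:2]),np.hstack(ims[2:])])[:,:800])
mk(f,62,"pics/a62.png",h=52,s=3.8)
mk(f,16,"pics/a16.png",s=2.8)
mk(g,107,"pics/s107.png",h=52,s=3.8)
E
```

```text
(no output)
```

View pics/a62.png

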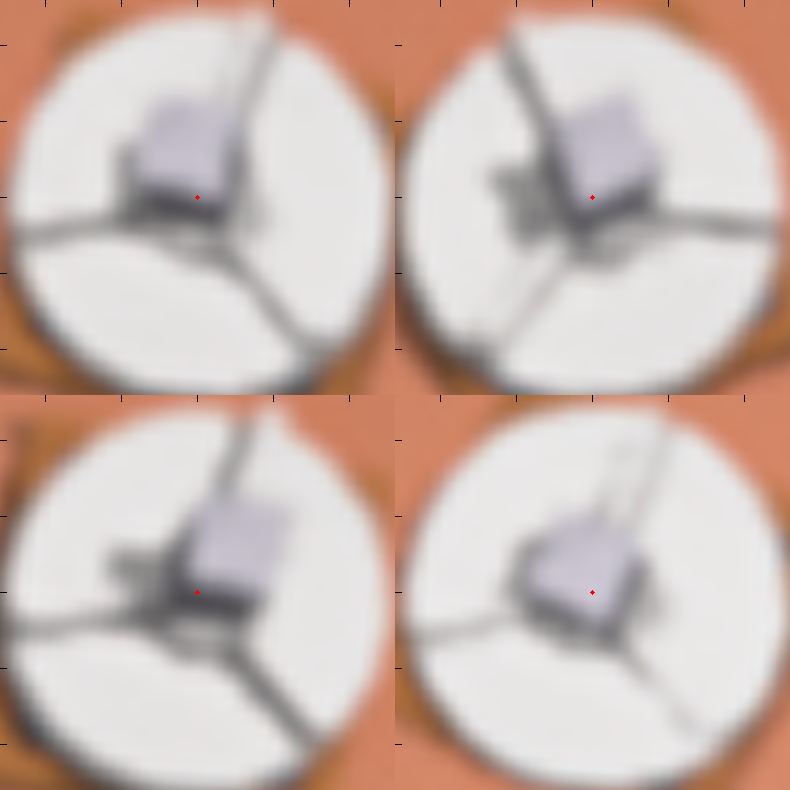

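View pics/a16.png

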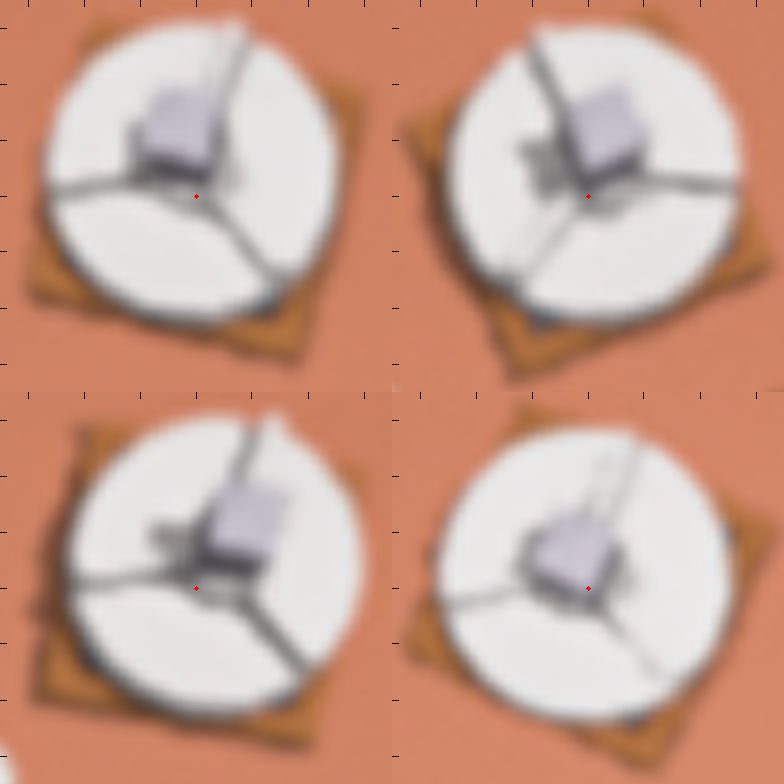

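View pics/s107.png

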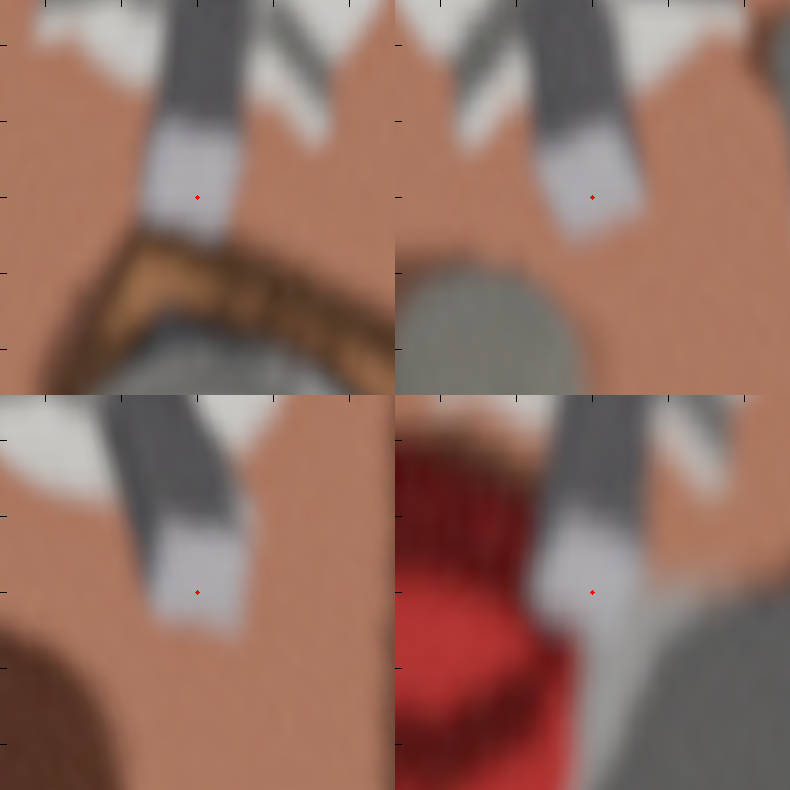

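```bash
cat > go.py <<'E'
import sys,numpy as np
from bench import arm
from scipy.spatial.transform import Rotation as R
def st():
    s=arm.observe(); M=R.from_rotvec(s["tcp_rot"]).as_matrix()
    return s,s["ee_pos"],np.degrees(np.arctan2(M[1,0],M[0,0])),M
def plan(goal,yaw=None,n=None):
    s,p,y0,M=st(); yaw=y0 if yaw is None else yaw
    d=np.array(goal,float)-p; dy=(yaw-y0+180)%360-180
    m=max(int(np.ceil(max(np.abs(d).max()/50,abs(dy)/10.5,1))),n or 1)
    y=y0; out=[];tw=[]
    for i in range(m):
        c,q=np.cos(np.radians(y)),np.sin(np.radians(y)); e=d/m
        out.append([round((c*e[0]+q*e[1])/1000,4),round((q*e[0]-c*e[1])/1000,4),round(-e[2]/1000,4)]); tw.append(round(-dy/m,2)); y+=dy/m
    print("t",round(s["time"],2),"p",p.round(1),"yaw",round(y0,1),"tilt",np.degrees(np.arccos(-M[2,2])).round(2),"F",s["force"].round(1),"w",round(s["grip_width"],1)); print(out); print(tw)
if __name__=="__main__":
    a=[float(v) for v in sys.argv[1:]]
    if len(a)>=3: plan(a[:3],a[3] if len(a)>3 else None,int(a[4]) if len(a)>4 else None)
    else:
        s,p,y,M=st(); print(s["time"],p.round(1),round(y,1),s["force"].round(1),s["grip_width"])
E
# C start point: axis (609.5,-172) + 36 n(-5deg) -30 t(85)
python3 - <<'E'
import numpy as np
for nm,x,y,n in(("C",609.5,-172,-5),("B",616.5,-2,160),("A",622,179.8,-5),("D",431.5,182,-4)):
    a=np.radians(n);N=np.array([np.cos(a),np.sin(a)]);T=np.array([-N[1],N[0]])
    print(nm,(np.array([x,y])+36*N-30*T).round(1))
E
python3 go.py 648 -205 200 85
```

```text
C [ 642.7 -205. ]
B [592.9  38.5]
A [655.2 146.8]
D [465.3 149.6]
t 0.1 p [ 247.4 -490.9  205. ] yaw 26.7 tilt 0.06 F [-0.3  0.6 -0.1] w 93.8
[[np.float64(0.054), np.float64(-0.0083), np.float64(0.0006)], [np.float64(0.0546), np.float64(-0.0022), np.float64(0.0006)], [np.float64(0.0545), np.float64(0.004), np.float64(0.0006)], [np.float64(0.0537), np.float64(0.0101), np.float64(0.0006)], [np.float64(0.0523), np.float64(0.0161), np.float64(0.0006)], [np.float64(0.0501), np.float64(0.0219), np.float64(0.0006)], [np.float64(0.0473), np.float64(0.0274), np.float64(0.0006)], [np.float64(0.0439), np.float64(0.0326), np.float64(0.0006)], [np.float64(0.04), np.float64(0.0373), np.float64(0.0006)]]
[np.float64(-6.47), np.float64(-6.47), np.float64(-6.47), np.float64(-6.47), np.float64(-6.47), np.float64(-6.47), np.float64(-6.47), np.float64(-6.47), np.float64(-6.47)]
```

Emit:
drive_tool --pt "0.054 -0.008 0" --pt "0.0545 -0.002 0" --pt "0.0545 0.004 0" --pt "0.054 0.01 0" --pt "0.052 0.016 0" --pt "0.05 0.022 0" --pt "0.047 0.027 0" --pt "0.044 0.033 0" --pt "0.04 0.037 0" --twist '[-6.5,-6.5,-6.5,-6.5,-6.5,-6.5,-6.5,-6.5,-6.5]' --claw '[0,0,0,0,0,0,0,0,0]' --force 20

```text
time: 1.23
ee_pos: [652.5, -192.5, 202.0]
tcp_rot: [-2.279, -2.154, 0.001]
force: [0.7, -0.7, -0.3]
grip_width: 8.0
```

```bash
sed -i 's/out.append(\[/out.append([float(v) for v in [/; s/round(-e\[2\]\/1000,4)\])/round(-e[2]\/1000,4)]])/; s/tw.append(round(-dy\/m,2))/tw.append(float(round(-dy\/m,2)))/' go.py; python3 go.py 642.7 -205 130 85
```

```text
t 1.23 p [ 652.5 -192.5  202. ] yaw 86.7 tilt 0.33 F [ 0.7 -0.7 -0.3] w 8.0
[[-0.0065, -0.0045, 0.036], [-0.0066, -0.0044, 0.036]]
[0.87, 0.87]
```

Emit:
drive_tool --pt "-0.0065 -0.0045 0.04" --pt "-0.0065 -0.0045 0.04" --pt "0 0 0" --twist '[0.8,0.8,0]' --claw '[0,0,0]'

```text
time: 1.6
ee_pos: [644.6, -200.9, 118.2]
tcp_rot: [-2.301, -2.128, 0.002]
force: [0.6, -1.0, 0.5]
grip_width: 0.7
```

```bash
python3 go.py 642.7 -205 50 85; python3 - <<'E'
from bench import arm
import cv2,numpy as np
for n in("scene","top"):
    f=arm.grab_frame(n); np.savez(f"{n}1.npz",**f)
    im=f["img"][190:290,240:360] if n=="scene" else f["img"][150:240,290:400]
    cv2.imwrite(f"pics/{n}1.png",cv2.resize(im[:,:,::-1],None,fx=6,fy=6,interpolation=cv2.INTER_CUBIC))
E
```

```text
t 1.6 p [ 644.6 -200.9  118.2] yaw 85.5 tilt 0.43 F [ 0.6 -1.   0.5] w 0.7
[[-0.0021, -0.0008, 0.0341], [-0.0021, -0.0008, 0.0341]]
[0.26, 0.26]
```

View pics/scene1.png

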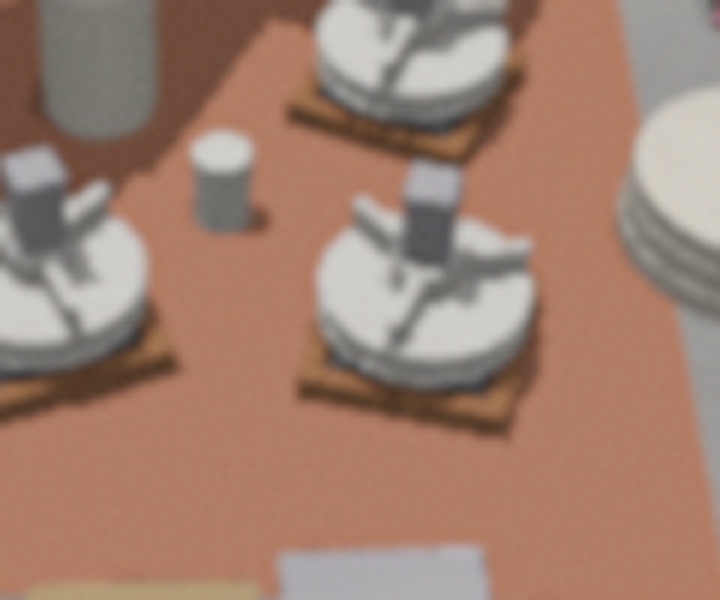

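View pics/top1.png

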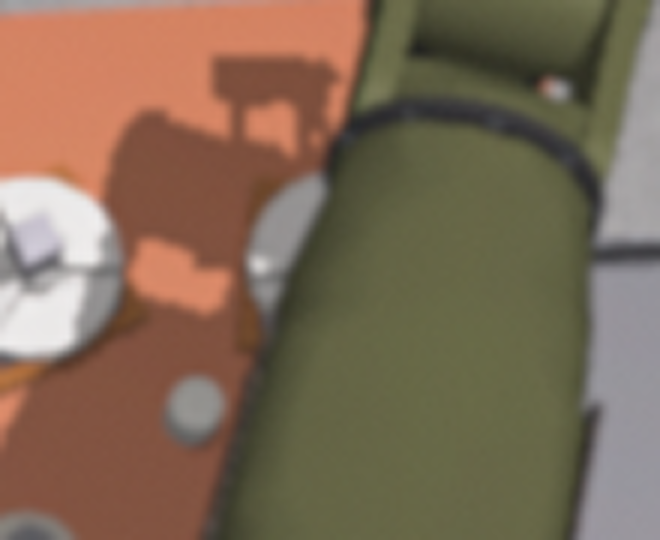

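```bash
python3 - <<'E'
from h import *
g=dict(np.load("scene1.npz"))
im=cv2.resize(np.ascontiguousarray(g["img"][160:270,130:250,::-1]),None,fx=6,fy=6,interpolation=cv2.INTER_CUBIC)
q=((proj(g,[[644.6,-200.9,118.2]])[0]-[130,160]+.5)*6).astype(int); cv2.circle(im,tuple(q),3,(0,0,255),-1)
cv2.imwrite("pics/s1b.png",im)
E
```

```text
(no output)
```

View pics/s1b.png

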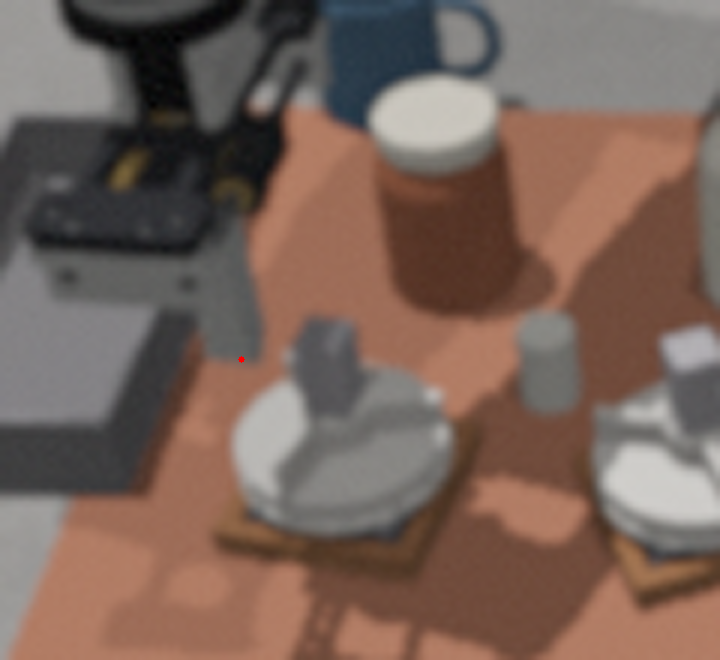

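Emit:
drive_tool --pt "-0.004 -0.001 0.03" --pt "0 0 0.03" --pt "0 0 0.008" --twist '[0.5,0,0]' --claw '[0,0,0]'

```text
time: 2.08
ee_pos: [648.7, -206.4, 61.2]
tcp_rot: [2.309, 2.118, 0.011]
force: [0.7, 0.4, -0.3]
grip_width: 0.7
```

```bash
python3 go.py 642.7 -205 51 85
```

```text
t 2.08 p [ 648.7 -206.4   61.2] yaw 85.1 tilt 0.62 F [ 0.7  0.4 -0.3] w 0.7
[[0.0009, -0.0061, 0.0102]]
[0.05]
```

Emit:
drive_tool --pt "0.001 -0.006 0.01" --pt "0 0 0" --twist '[0,0]' --claw '[0,0]'

```text
time: 2.33
ee_pos: [643.6, -205.1, 53.4]
tcp_rot: [2.307, 2.116, 0.013]
force: [-1.0, 0.3, -0.4]
grip_width: 0.5
```

```bash
python3 go.py 642.7 -205 51 85
```

```text
t 2.33 p [ 643.6 -205.1   53.4] yaw 85.1 tilt 0.8 F [-1.   0.3 -0.4] w 0.5
[[0.0, -0.0009, 0.0024]]
[0.06]
```

Good position. Push along tool x, then lift and look immediately.

Emit:
drive_tool --pt "0.018 -0.001 0.002" --pt "0.019 0 0" --pt "0.019 -0.006 0" --pt "0.019 -0.012 0" --pt "0 0 -0.04" --twist '[0,0,0,0,0]' --claw '[0,0,0,0,0]'

```text
time: 2.95
ee_pos: [629.2, -120.5, 90.9]
tcp_rot: [2.306, 2.12, 0.011]
force: [1.1, -0.4, 0.2]
grip_width: 0.6
```

```bash
cat > look.py <<'E'
import sys; from bench import arm
from h import *
tag,x,y=sys.argv[1],float(sys.argv[2]),float(sys.argv[3]); cam=sys.argv[4] if len(sys.argv)>4 else "scene"
n=int(sys.argv[5]) if len(sys.argv)>5 else 4
fs=[]; 
for i in range(n): fs.append(arm.grab_frame(cam)); print(arm.observe()["time"],end=" ")
print(arm.observe()["ee_pos"].round(1))
np.savez(f"last_{tag}.npz",**fs[-1])
ims=[overlay(f,[],[x,y,50],28,int(7),False) for f in fs]
cv2.imwrite(f"pics/{tag}.png",np.vstack([np.hstack(ims[:2]),np.hstack(ims[2:4])]) if n==4 else np.hstack(ims))
E
python3 look.py spinC 609.5 -172; python3 go.py
```

```text
3.0 3.05 3.1 3.15 [ 631.4 -122.6   93.8]
3.15 [ 631.4 -122.6   93.8] 85.1 [-0.1 -0.2 -0.8] 0.27146244903397015
```

View pics/spinC.png

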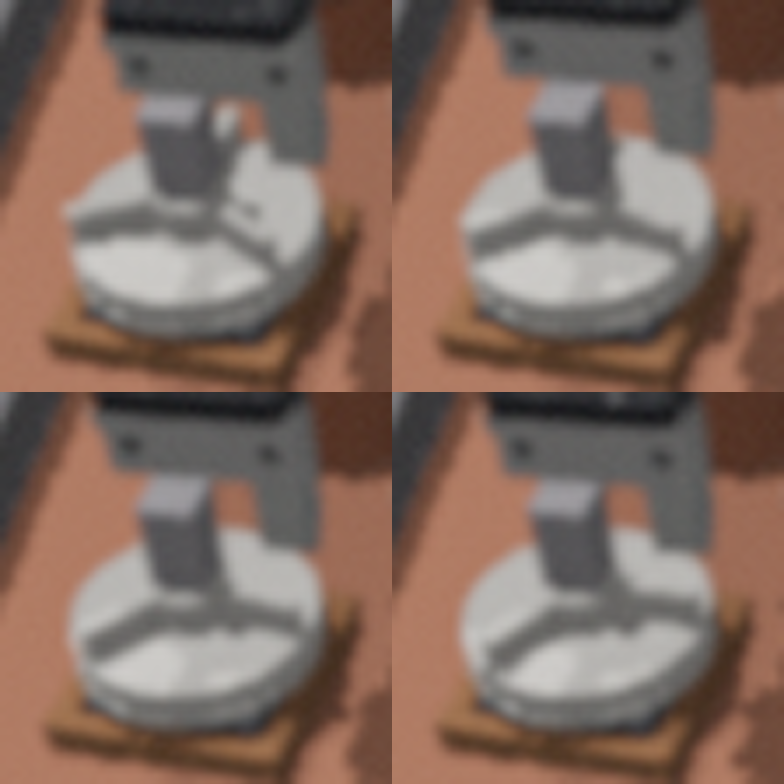

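```bash
python3 go.py 592.9 38.5 125 70
```

```text
t 3.15 p [ 631.4 -122.6   93.8] yaw 85.1 tilt 1.07 F [-0.1 -0.2 -0.8] w 0.3
[[0.0393, -0.013, -0.0078], [0.0384, -0.0156, -0.0078], [0.0373, -0.0181, -0.0078], [0.036, -0.0205, -0.0078]]
[3.78, 3.78, 3.78, 3.78]
```

Emit:
drive_tool --pt "0 0 -0.05" --pt "0.039 -0.013 0" --pt "0.0385 -0.0155 0" --pt "0.037 -0.018 0" --pt "0.036 -0.02 0" --pt "0 0 0.03" --twist '[0,3.8,3.8,3.8,3.8,0]' --claw '[0,0,0,0,0,0]'

```text
time: 3.9
ee_pos: [589.7, 45.4, 108.5]
tcp_rot: [2.576, 1.782, 0.014]
force: [0.2, -0.1, -0.9]
grip_width: 0.5
```

```bash
python3 look.py spinC2 609.5 -172 scene 1; python3 go.py 592.9 38.5 51 70 3
```

```text
3.95 [587.4  44.3 102.9]
t 3.95 p [587.4  44.3 102.9] yaw 69.3 tilt 0.3 F [-0.5 -0.3 -5.4] w 0.9
[[-0.0012, 0.0024, 0.0173], [-0.0012, 0.0024, 0.0173], [-0.0012, 0.0024, 0.0173]]
[-0.22, -0.22, -0.22]
```

View pics/spinC2.png

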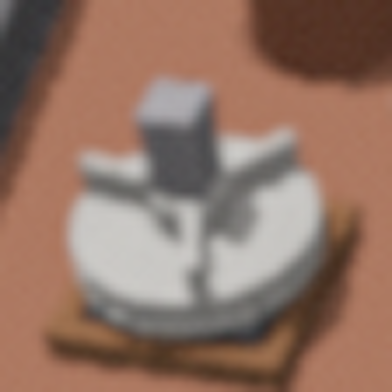

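Emit:
drive_tool --pt "-0.004 0.007 0.01" --pt "0 0 0.025" --pt "0 0 0.015" --pt "0 0 0" --twist '[-0.7,0,0,0]' --claw '[0,0,0,0]'

```text
time: 4.45
ee_pos: [593.1, 36.0, 50.1]
tcp_rot: [2.57, 1.802, 0.001]
force: [0.8, -0.1, -0.0]
grip_width: 0.1
```

```bash
python3 go.py 592.9 38.5 52 70
```

```text
t 4.45 p [593.1  36.   50.1] yaw 70.1 tilt 0.2 F [ 0.8 -0.1 -0. ] w 0.1
[[0.0023, -0.0011, -0.0019]]
[0.07]
```

Emit:
drive_tool --pt "-0.017 0.001 -0.001" --pt "-0.019 0 0" --pt "-0.019 0.006 0" --pt "-0.019 0.012 0" --pt "0 0 -0.04" --twist '[0,0,0,0,0]' --claw '[0,0,0,0,0]'

```text
time: 5.08
ee_pos: [584.2, -47.2, 92.8]
tcp_rot: [2.571, 1.8, 0.0]
force: [1.1, 0.5, -0.0]
grip_width: 0.2
```

```bash
python3 look.py spinB 616.5 -2; python3 go.py
```

```text
5.125 5.175 5.225 5.275 [585.8 -45.7  95. ]
5.275 [585.8 -45.7  95. ] 70.1 [ 0.4  0.1 -0.7] 0.6707736728140278
```

View pics/spinB.png

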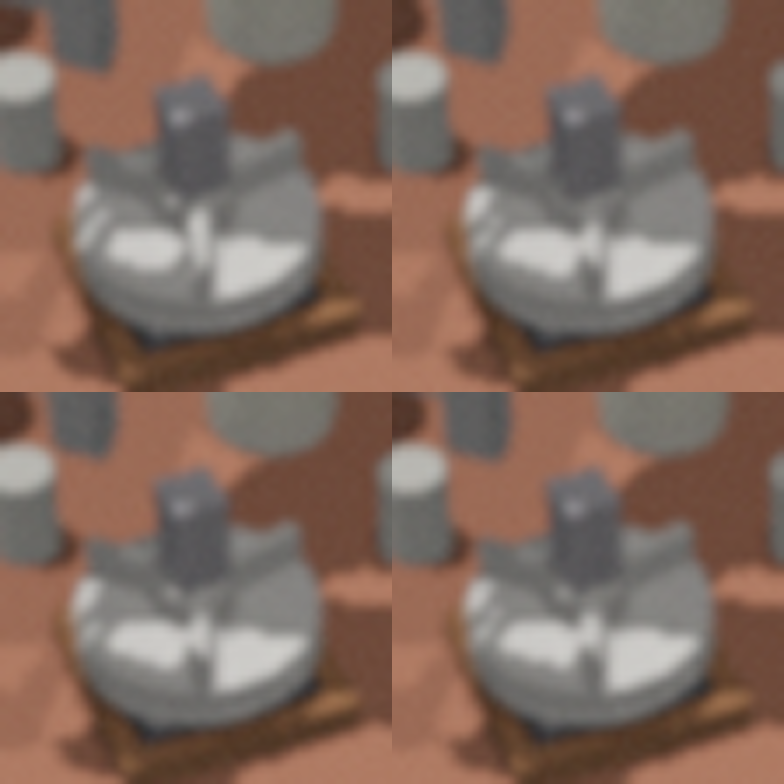

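```bash
python3 go.py 655.2 146.8 95 85 5
```

```text
t 5.28 p [585.8 -45.7  95. ] yaw 70.1 tilt 0.47 F [ 0.4  0.1 -0.7] w 0.7
[[0.0409, -0.0001, 0.0], [0.0409, 0.0021, 0.0], [0.0407, 0.0042, 0.0], [0.0404, 0.0063, 0.0], [0.0401, 0.0084, 0.0]]
[-2.99, -2.99, -2.99, -2.99, -2.99]
```

Emit:
drive_tool --pt "0 0 -0.05" --pt "0.041 0 0" --pt "0.041 0.002 0" --pt "0.0405 0.004 0" --pt "0.0405 0.006 0" --pt "0.038 0.008 0.01" --pt "0 0 0.03" --pt "0 0 0" --twist '[0,-3,-3,-3,-3,-3,0,0]' --claw '[0,0,0,0,0,0,0,0]'

```text
time: 6.28
ee_pos: [652.6, 145.5, 97.1]
tcp_rot: [2.307, 2.13, -0.009]
force: [-0.3, 0.1, 1.0]
grip_width: 0.2
```

```bash
python3 look.py spinB2 616.5 -2 scene 1; python3 look.py preA 622 180 scene 1; python3 go.py 655.2 146.8 51 85 3
```

```text
6.325 [653.4 145.7  99.2]
6.375 [654.  145.6 100.6]
t 6.38 p [654.  145.6 100.6] yaw 85.4 tilt 0.29 F [0.1 0.2 0.3] w 0.9
[[0.0004, 0.0004, 0.0165], [0.0004, 0.0004, 0.0165], [0.0004, 0.0004, 0.0165]]
[0.13, 0.13, 0.13]
```

View pics/spinB2.png

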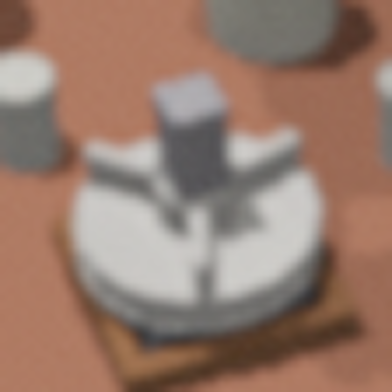

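View pics/preA.png

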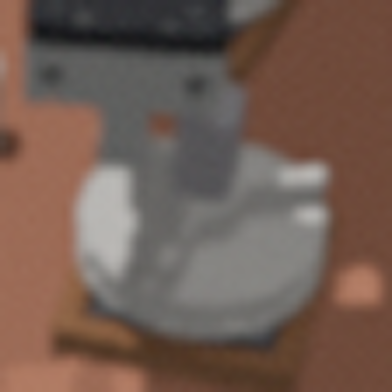

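Emit:
drive_tool --pt "0.001 0.001 0.018" --pt "0 0 0.02" --pt "0 0 0.011" --pt "0 0 0" --twist '[0.3,0,0,0]' --claw '[0,0,0,0]'

```text
time: 6.88
ee_pos: [655.8, 145.0, 49.8]
tcp_rot: [2.312, 2.118, -0.0]
force: [-0.3, -0.6, -0.0]
grip_width: 0.4
```

```bash
python3 go.py 655.2 146.8 51 85
```

```text
t 6.88 p [655.8 145.   49.8] yaw 85.0 tilt 0.34 F [-0.3 -0.6 -0. ] w 0.4
[[0.0017, -0.0008, -0.0012]]
[-0.01]
```

Emit:
drive_tool --pt "0.018 -0.001 -0.001" --pt "0.019 0 0" --pt "0.019 -0.006 0" --pt "0.019 -0.012 0" --pt "0 0 -0.04" --twist '[0,0,0,0,0]' --claw '[0,0,0,0,0]'

```text
time: 7.5
ee_pos: [640.6, 229.1, 89.3]
tcp_rot: [2.311, 2.122, -0.005]
force: [0.8, -0.3, 0.5]
grip_width: 0.6
```

```bash
python3 look.py spinA 622 180; python3 go.py
```

```text
7.55 7.6 7.65 7.7 [643.2 227.9  92.5]
7.7 [643.2 227.9  92.5] 85.0 [-0.  -0.4  0.2] 0.5506704265061062
```

View pics/spinA.png

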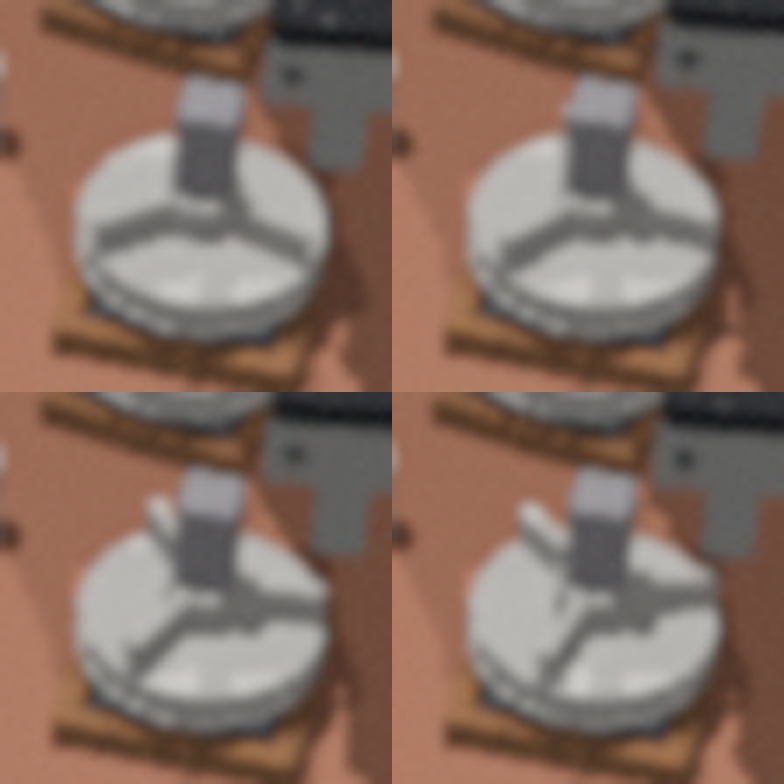

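A runs freely. Now D: start (465.3,149.6), yaw 86.

```bash
python3 go.py 465.3 149.6 92 86 4
```

```text
t 7.7 p [643.2 227.9  92.5] yaw 85.0 tilt 0.47 F [-0.  -0.4  0.2] w 0.6
[[-0.0234, -0.0426, 0.0001], [-0.0232, -0.0427, 0.0001], [-0.023, -0.0428, 0.0001], [-0.0228, -0.0429, 0.0001]]
[-0.25, -0.25, -0.25, -0.25]
```

Emit:
drive_tool --pt "0 0 -0.055" --pt "-0.0235 -0.0425 0" --pt "-0.023 -0.0425 0" --pt "-0.023 -0.043 0" --pt "-0.023 -0.043 0" --pt "0 0 0.045" --pt "0 0 0" --twist '[0,-0.3,-0.3,-0.3,0,0,0]' --claw '[0,0,0,0,0,0,0]'

```text
time: 8.57
ee_pos: [456.0, 148.3, 97.4]
tcp_rot: [2.295, 2.138, -0.002]
force: [0.9, 1.5, -0.3]
grip_width: 0.7
```

```bash
python3 look.py preD 431 182 scene 1; python3 go.py 465.3 149.6 51 86 3
```

```text
8.625 [457.4 148.7  99.4]
t 8.62 p [457.4 148.7  99.4] yaw 85.9 tilt 0.39 F [ 0.8 -1.1  0.1] w 0.6
[[0.0005, 0.0026, 0.0161], [0.0005, 0.0026, 0.0161], [0.0005, 0.0026, 0.0161]]
[-0.03, -0.03, -0.03]
```

View pics/preD.png

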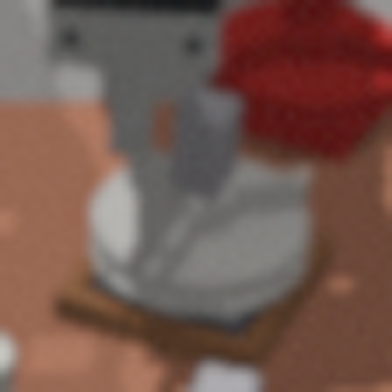

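Emit:
drive_tool --pt "0.001 0.008 0.015" --pt "0 0 0.02" --pt "0 0 0.012" --pt "0 0 0" --twist '[0,0,0,0]' --claw '[0,0,0,0]'

```text
time: 9.12
ee_pos: [469.3, 150.5, 55.4]
tcp_rot: [2.292, 2.135, 0.009]
force: [0.3, 0.5, -0.1]
grip_width: 0.2
```

```bash
python3 go.py 465.3 149.6 51 86
```

```text
t 9.12 p [469.3 150.5  55.4] yaw 85.9 tilt 0.6 F [ 0.3  0.5 -0.1] w 0.2
[[-0.0011, -0.0039, 0.0044]]
[-0.05]
```

Emit:
drive_tool --pt "-0.001 -0.004 0.004" --pt "0.018 0 0" --pt "0.019 0 0" --pt "0.019 -0.006 0" --pt "0.019 -0.012 0" --pt "0 0 -0.04" --twist '[0,0,0,0,0,0]' --claw '[0,0,0,0,0,0]'

```text
time: 9.88
ee_pos: [452.3, 230.8, 93.0]
tcp_rot: [2.29, 2.133, 0.007]
force: [0.5, 0.5, 0.8]
grip_width: 0.2
```

```bash
python3 look.py spinD 431 182; python3 go.py
```

```text
9.925 9.975 10.025 10.075 [454.2 230.2  94.6]
10.075 [454.2 230.2  94.6] 85.9 [ 0.1  0.3 -0.9] 0.5242216044345197
```

View pics/spinD.png

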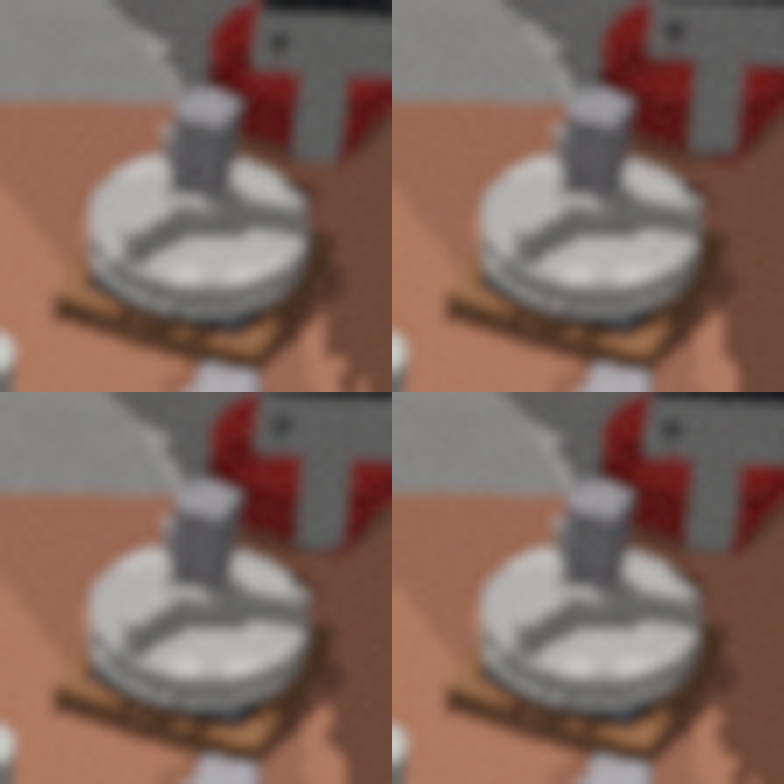

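```bash
python3 - <<'E'
from h import *
g=dict(np.load("last_spinD.npz")); x,y=432.5,182
ims=[]
for th in (45,53,61):
    it=[(circ(x,y,50,44),(255,0,0))]
    for k in range(3):
        a=np.radians(th+120*k); it.append((np.array([[x+r*np.cos(a),y+r*np.sin(a),62] for r in (16,49)]),(0,0,255)))
    ims.append(overlay(g,it,[x,y,50],22,6))
cv2.imwrite("pics/ribD.png",np.hstack(ims))
E
python3 go.py 431.5 182 200 66
```

```text
t 10.07 p [454.2 230.2  94.6] yaw 85.9 tilt 0.99 F [ 0.1  0.3 -0.9] w 0.5
[[-0.0166, -0.0064, -0.0351], [-0.0172, -0.0044, -0.0351], [-0.0176, -0.0024, -0.0351]]
[6.63, 6.63, 6.63]
```

View pics/ribD.png

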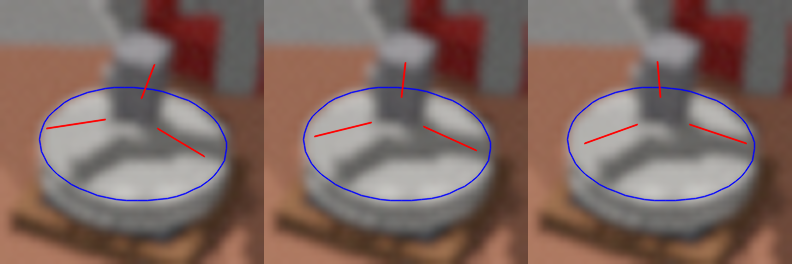

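```bash
python3 - <<'E'
from h import *
f=dict(np.load("top0.npz"))
for z in (50,5):
    o=np.ascontiguousarray(ortho(f,z,290,650,-450,-200,1.65)[:,:,::-1])
    for k in range(0,360,50): cv2.putText(o,str(650-k),(0,int(k*1.65)+4),0,.35,(0,0,0)); 
    for k in range(0,250,50): cv2.putText(o,str(-200-k),(int(k*1.65)-8,10),0,.35,(0,0,0))
    cv2.imwrite(f"t{z}.png",o)
cv2.imwrite("pics/tub.png",np.hstack([cv2.imread("t50.png")[:595,:399],cv2.imread("t5.png")[:595,:399]]))
E
```

```text
(no output)
```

View pics/tub.png

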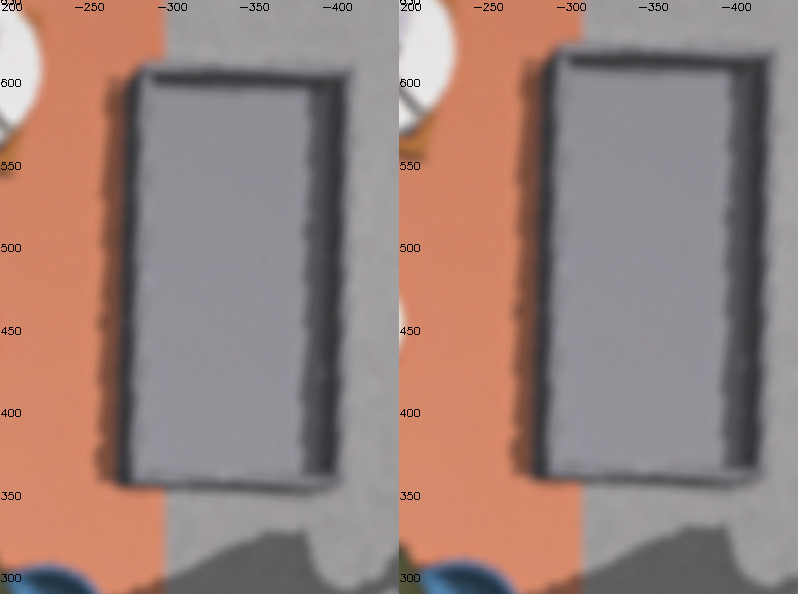

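Emit:
drive_tool --pt "0 0 -0.05" --pt "-0.016 -0.007 0" --pt "-0.017 -0.0045 0" --pt "-0.0175 -0.0025 0" --pt "0 0 0" --twist '[0,6.6,6.6,6.6,0]' --claw '[0,0.7,0.7,0.7,0.7]'

```text
time: 10.7
ee_pos: [427.6, 183.1, 141.8]
tcp_rot: [2.633, 1.695, 0.01]
force: [0.3, -0.2, 0.5]
grip_width: 37.0
```

```bash
python3 look.py graD 431 182 scene 1;  python3 go.py 431.5 182 70 65.7 
```

```text
10.75 [427.9 183.5 141.9]
t 10.75 p [427.9 183.5 141.9] yaw 65.7 tilt 0.7 F [0.3 0.1 0.5] w 41.3
[[0.0001, 0.0019, 0.0359], [0.0001, 0.0019, 0.0359]]
[-0.02, -0.02]
```

View pics/graD.png

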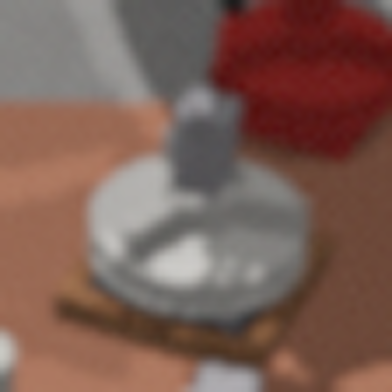

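Emit:
drive_tool --pt "0 0.004 0" --pt "0 0 0" --pt "0 0 0.025" --pt "0 0 0.025" --pt "0 0 0.015" --pt "0 0 0" --twist '[0,0,0,0,0,0]' --claw '[0.7,0.7,0.7,0.7,0.7,0.7]'

```text
time: 11.5
ee_pos: [433.7, 183.4, 74.6]
tcp_rot: [2.625, 1.708, 0.01]
force: [0.5, -0.0, 0.3]
grip_width: 65.8
```

```bash
python3 look.py graD2 431 182 scene 1;  python3 go.py 431.5 182 70 65.7 
```

```text
11.55 [434.1 183.6  75.3]
t 11.55 p [434.1 183.6  75.3] yaw 66.1 tilt 0.74 F [0.3 0.7 1.1] w 65.6
[[-0.0025, -0.0017, 0.0053]]
[0.4]
```

View pics/graD2.png

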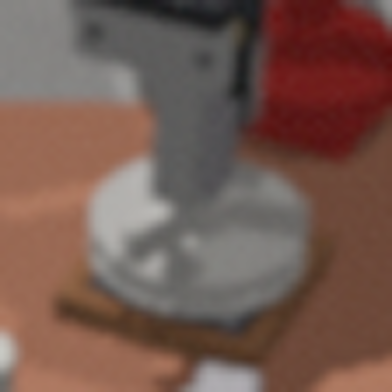

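Emit:
drive_tool --pt "-0.0025 -0.0015 0.005" --pt "0 0 0" --pt "0 0 0" --pt "0 0 0" --pt "0 0 0" --pt "0 0 0" --twist '[0.4,0,0,0,0,0]' --claw '[0.1,0.1,0.1,0.1,0.1,0.1]' --force 35

```text
time: 12.3
ee_pos: [432.5, 182.4, 72.2]
tcp_rot: [2.631, 1.697, 0.018]
force: [0.1, 0.5, -1.0]
grip_width: 23.9
```

```bash
python3 go.py 431.5 182 70 65.7 
```

```text
t 12.3 p [432.5 182.4  72.2] yaw 65.7 tilt 0.88 F [ 0.1  0.5 -1. ] w 23.9
[[-0.0008, -0.0008, 0.0022]]
[-0.04]
```

Emit:
drive_tool --pt "0 0 -0.01" --pt "0 0 -0.02" --pt "0 0 -0.04" --pt "0 0 -0.05" --pt "0 0 -0.05" --pt "0 0 0" --twist '[0,0,0,0,0,0]' --claw '[0.1,0.1,0.1,0.1,0.1,0.1]'

```text
time: 13.05
ee_pos: [428.0, 181.8, 247.0]
tcp_rot: [2.631, 1.698, 0.007]
force: [-0.9, -1.3, -6.6]
grip_width: 23.6
```

```bash
python3 go.py 538.6 -346 245 88 12; python3 look.py liftD 431 182 scene 1
```

```text
t 13.05 p [428.  181.8 247. ] yaw 65.7 tilt 0.64 F [-0.9 -1.3 -6.6] w 23.6
[[-0.0363, 0.0265, 0.0002], [-0.0371, 0.0253, 0.0002], [-0.0379, 0.0241, 0.0002], [-0.0387, 0.0229, 0.0002], [-0.0394, 0.0216, 0.0002], [-0.0401, 0.0203, 0.0002], [-0.0407, 0.019, 0.0002], [-0.0413, 0.0177, 0.0002], [-0.0419, 0.0163, 0.0002], [-0.0424, 0.0149, 0.0002], [-0.0428, 0.0136, 0.0002], [-0.0433, 0.0122, 0.0002]]
[-1.86, -1.86, -1.86, -1.86, -1.86, -1.86, -1.86, -1.86, -1.86, -1.86, -1.86, -1.86]
13.1 [427.2 181.5 244.6]
```

View pics/liftD.png

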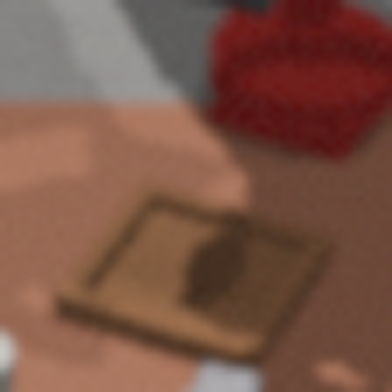

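Pulley D is lifted (-6.6 N). Carry over.

Emit:
drive_tool --pt "-0.036 0.0265 -0.002" --pt "-0.037 0.0255 0" --pt "-0.038 0.024 0" --pt "-0.039 0.023 0" --pt "-0.0395 0.0215 0" --pt "-0.04 0.0205 0" --pt "-0.041 0.019 0" --pt "-0.0415 0.0175 0" --pt "-0.042 0.0165 0" --pt "-0.0425 0.015 0" --pt "-0.043 0.0135 0" --pt "-0.043 0.012 0" --twist '[-1.9,-1.9,-1.9,-1.9,-1.9,-1.9,-1.9,-1.8,-1.8,-1.8,-1.8,-1.8]' --claw '[0.1,0.1,0.1,0.1,0.1,0.1,0.1,0.1,0.1,0.1,0.1,0.1]'

```text
time: 14.6
ee_pos: [536.3, -358.9, 220.5]
tcp_rot: [-2.221, -2.183, 0.035]
force: [0.8, 0.5, -5.8]
grip_width: 23.6
```

```bash
python3 go.py 538.6 -346 150 88 3
```

```text
t 14.6 p [ 536.3 -358.9  220.5] yaw 89.0 tilt 2.03 F [ 0.8  0.5 -5.8] w 23.6
[[0.0043, 0.0007, 0.0235], [0.0043, 0.0007, 0.0235], [0.0043, 0.0006, 0.0235]]
[0.34, 0.34, 0.34]
```

Emit:
drive_tool --pt "0.006 0 0.02" --pt "0.006 0 0.025" --pt "0 0 0.02" --pt "0 0 0" --twist '[0.4,0.4,0,0]' --claw '[0.1,0.1,0.1,0.1]'

```text
time: 15.1
ee_pos: [530.0, -347.5, 141.5]
tcp_rot: [-2.228, -2.151, 0.041]
force: [-1.2, -0.6, -5.7]
grip_width: 23.9
```

```bash
python3 go.py 538.6 -346 100 88 2; python3 - <<'E'
from bench import arm
import cv2,numpy as np
f=arm.grab_frame("scene"); np.savez("scene2.npz",**f)
cv2.imwrite("pics/s2.png",cv2.resize(f["img"][130:260,80:220,::-1],None,fx=5,fy=4.6*5/4.6,interpolation=cv2.INTER_CUBIC)[:600])
E
```

```text
t 15.1 p [ 530.  -347.5  141.5] yaw 88.0 tilt 2.96 F [-1.2 -0.6 -5.7] w 23.9
[[0.0009, 0.0043, 0.0207], [0.0009, 0.0043, 0.0207]]
[-0.01, -0.01]
```

View pics/s2.png

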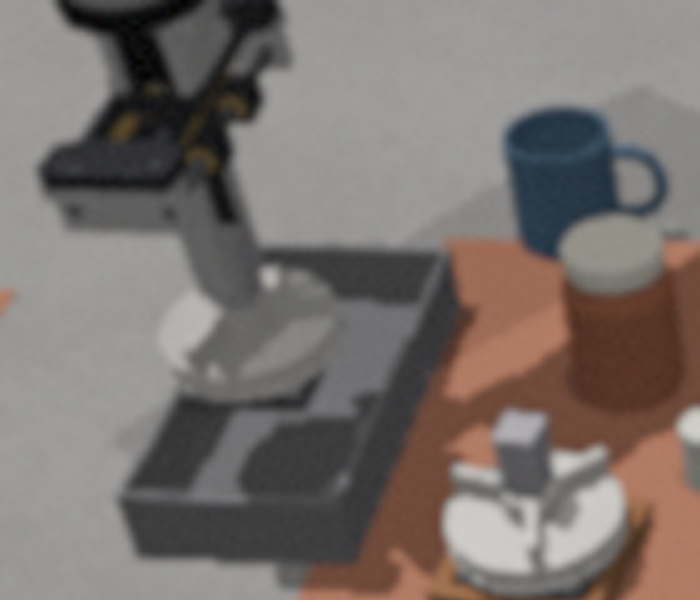

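```bash
sed -i 's/print(s\["time"\],p.round(1)/print(M[:,2].round(4),s["q"].round(3),s["time"],p.round(1)/' go.py; python3 go.py
```

```text
[-0.0483  0.0125 -0.9988] [-0.63   0.568  1.289 -0.019  1.331 -0.59 ] 15.15 [ 530.4 -347.8  142.7] 88.0 [-1.2  0.9 -5.8] 23.831549061653465
```

Emit:
drive_tool --pt "0 0 -0.06" --pt "0 0 -0.03" --pt "0 0 0" --twist '[0,0,0]' --claw '[0.1,0.1,0.1]'

```text
time: 15.52
ee_pos: [534.7, -348.8, 234.9]
tcp_rot: [-2.228, -2.152, 0.041]
force: [1.1, 0.5, -7.0]
grip_width: 23.5
```

```bash
python3 go.py
```

```text
[-0.0493  0.0131 -0.9987] [-0.628  0.516  1.154 -0.018  1.519 -0.592] 15.525 [ 534.7 -348.8  234.9] 88.0 [ 1.1  0.5 -7. ] 23.543356524643734
```

Emit:
drive_tool --pt "0 0 0" --pt "0 0 0" --pt "0 0 0" --pt "0 0 0" --twist '[0,0,0,0]' --claw '[0.1,0.1,0.1,0.1]'

```text
time: 16.02
ee_pos: [533.7, -348.2, 230.6]
tcp_rot: [-2.224, -2.148, 0.042]
force: [-0.1, 0.3, -6.5]
grip_width: 23.9
```

```bash
python3 go.py
```

```text
[-0.0539  0.0164 -0.9984] [-0.628  0.519  1.16  -0.018  1.516 -0.591] 16.025 [ 533.7 -348.2  230.6] 88.0 [-0.1  0.3 -6.5] 23.909416698892407
```

Emit:
drive_tool --pt "0 -0.05 0" --pt "0 -0.05 0" --pt "0 0 0" --twist '[0,0,0]' --claw '[0.1,0.1,0.1]'

```text
time: 16.4
ee_pos: [431.0, -344.2, 234.0]
tcp_rot: [-2.221, -2.147, 0.043]
force: [0.3, 0.2, -6.4]
grip_width: 24.3
```

```bash
python3 go.py
```

```text
[-0.0562  0.018  -0.9983] [-0.729  0.317  1.433 -0.024  1.445 -0.691] 16.4 [ 431.  -344.2  234. ] 88.0 [ 0.3  0.2 -6.4] 24.26411290740064
```

Emit:
drive_tool --pt "0 0.02 0" --pt "0 0.02 0" --pt "0 0.02 0" --pt "0 0.02 0" --pt "0 0.02 0" --pt "0 0 0" --twist '[0,0,0,0,0,0]' --claw '[0.1,0.1,0.1,0.1,0.1,0.1]'

```text
time: 17.15
ee_pos: [536.0, -347.5, 227.4]
tcp_rot: [-2.222, -2.148, 0.042]
force: [-1.0, 0.1, -6.0]
grip_width: 23.6
```

```bash
python3 go.py
```

```text
[-0.0551  0.0178 -0.9983] [-0.625  0.525  1.157 -0.018  1.514 -0.59 ] 17.15 [ 536.  -347.5  227.4] 88.0 [-1.   0.1 -6. ] 23.581073805175656
```

Emit:
drive_tool --pt "0.001 0.004 0.05" --pt "0 0 0.05" --pt "0 0 0.03" --twist '[0,0,0]' --claw '[0.1,0.1,0.1]'

```text
time: 17.52
ee_pos: [533.7, -345.0, 96.3]
tcp_rot: [-2.226, -2.152, 0.041]
force: [1.0, -0.8, -5.1]
grip_width: 24.1
```

```bash
python3 go.py 540 -347 72 88; python3 - <<'E'
from bench import arm
import cv2,numpy as np
f=arm.grab_frame("scene"); np.savez("scene2.npz",**f)
cv2.imwrite("pics/s3.png",cv2.resize(f["img"][140:260,80:220,::-1],None,fx=5,fy=5,interpolation=cv2.INTER_CUBIC)[:600])
E
```

```text
t 17.52 p [ 533.7 -345.    96.3] yaw 88.0 tilt 3.01 F [ 1.  -0.8 -5.1] w 24.1
[[-0.0017, 0.0064, 0.0243]]
[0.05]
```

View pics/s3.png

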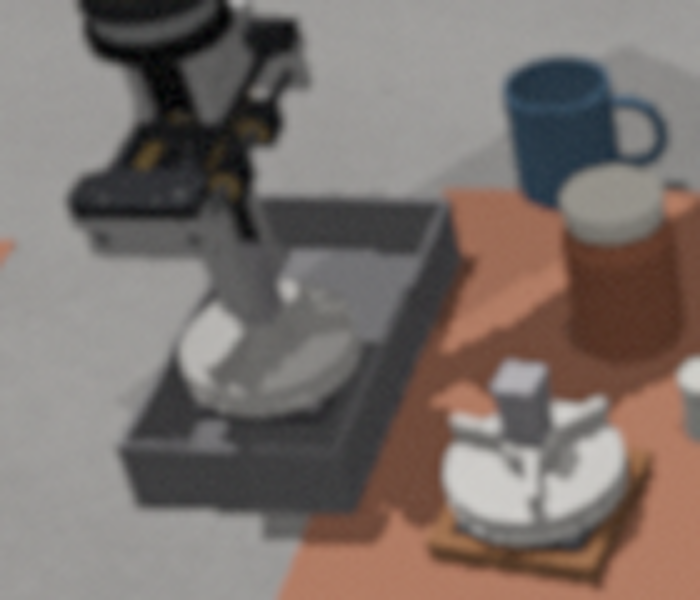

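Emit:
drive_tool --pt "-0.001 0.008 0.01" --pt "0 0 0.006" --pt "0 0 0.004" --pt "0 0 0.003" --twist '[0,0,0,0]' --claw '[0.1,0.1,0.1,0.1]'

```text
time: 18.08
ee_pos: [540.6, -346.2, 71.3]
tcp_rot: [-2.225, -2.151, 0.041]
force: [-7.8, 1.8, 15.8]
grip_width: 24.1
```

```bash
python3 go.py 540 -347 70 88
```

```text
t 18.07 p [ 540.6 -346.2   71.3] yaw 88.0 tilt 3.06 F [-7.8  1.8 15.8] w 24.1
[[-0.0009, -0.0006, 0.0013]]
[0.04]
```

Emit:
drive_tool --pt "0 0 0.002" --pt "0 0 0" --pt "0 0 0" --pt "0 0 0" --pt "0 0 0" --twist '[0,0,0,0,0]' --claw '[0.1,0.1,0.5,0.5,0.5]'

```text
time: 18.7
ee_pos: [541.7, -347.3, 74.0]
tcp_rot: [-2.23, -2.155, 0.04]
force: [-0.0, 0.4, 0.8]
grip_width: 46.5
```

```bash
python3 go.py 540 -347 70 88
```

```text
t 18.7 p [ 541.7 -347.3   74. ] yaw 88.0 tilt 2.74 F [-0.   0.4  0.8] w 46.5
[[0.0002, -0.0017, 0.004]]
[0.03]
```

Emit:
drive_tool --pt "0 0 -0.02" --pt "0 0 -0.03" --pt "0 0 -0.04" --twist '[0,0,0]' --claw '[0.5,0.5,0.5]'

```text
time: 19.08
ee_pos: [545.6, -347.9, 166.8]
tcp_rot: [-2.228, -2.153, 0.041]
force: [0.9, -1.2, 0.1]
grip_width: 47.2
```

```bash
python3 go.py 480 -490 100 88; python3 - <<'E'
from bench import arm
import cv2,numpy as np
f=arm.grab_frame("scene"); np.savez("scene3.npz",**f)
cv2.imwrite("pics/s4.png",cv2.resize(f["img"][140:260,80:220,::-1],None,fx=5,fy=5,interpolation=cv2.INTER_CUBIC)[:600])
E
```

```text
t 19.07 p [ 545.6 -347.9  166.8] yaw 88.0 tilt 2.88 F [ 0.9 -1.2  0.1] w 47.2
[[-0.0481, -0.0202, 0.0223], [-0.0481, -0.0202, 0.0223], [-0.0481, -0.0202, 0.0223]]
[0.01, 0.01, 0.01]
```

View pics/s4.png

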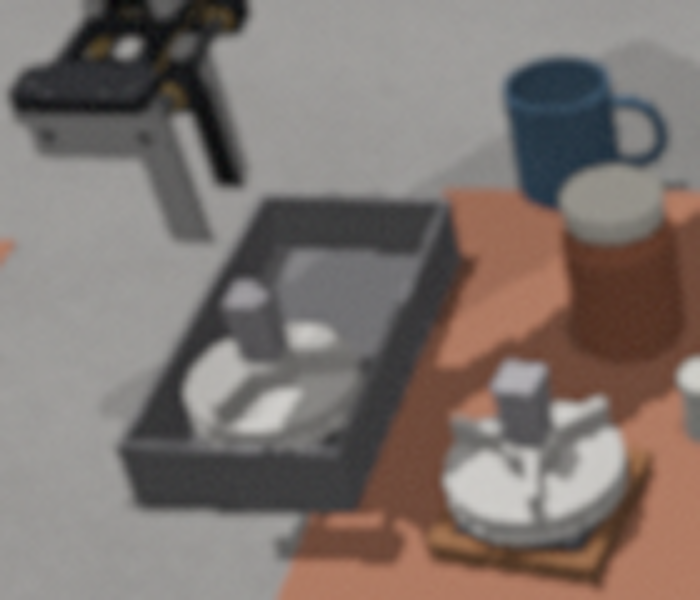

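Emit:
drive_tool --pt "-0.048 -0.02 0.01" --pt "-0.048 -0.02 0.02" --pt "-0.048 -0.02 0.02" --pt "0 0 0.03" --pt "0 0 0.03" --pt "0 0 0.01" --twist '[0,0,0,0,0,0]' --claw '[0,0,0,0,0,0]'

```text
time: 19.88
ee_pos: [479.2, -497.6, 65.2]
tcp_rot: [-2.245, -2.172, 0.037]
force: [-0.2, -0.6, -0.5]
grip_width: 0.1
```

```bash
python3 go.py 480 -490 15 88
```

```text
t 19.88 p [ 479.2 -497.6   65.2] yaw 88.1 tilt 1.7 F [-0.2 -0.6 -0.5] w 0.1
[[0.0038, 0.0003, 0.0251], [0.0038, 0.0003, 0.0251]]
[0.06, 0.06]
```

Emit:
drive_tool --pt "0 0 0.03" --pt "0 0 0.02" --pt "0 0 0.012" --pt "0 0 0.006" --twist '[0,0,0,0]' --claw '[0,0,0,0]'

```text
time: 20.38
ee_pos: [479.6, -499.4, 0.3]
tcp_rot: [-2.249, -2.178, 0.038]
force: [-1.1, 1.8, 10.0]
grip_width: 0.3
```

```bash
python3 go.py 480 -490 2 88; python3 go.py
```

```text
t 20.38 p [ 4.796e+02 -4.994e+02  3.000e-01] yaw 88.2 tilt 1.52 F [-1.1  1.8 10. ] w 0.3
[[0.0094, 0.0001, -0.0017]]
[0.16]
[-0.025  -0.0089 -0.9996] [-0.849  0.829  1.207 -0.027  1.116 -0.805] 20.375 [ 4.796e+02 -4.994e+02  3.000e-01] 88.2 [-1.1  1.8 10. ] 0.3300475139245522
```

Emit:
drive_tool --pt "0 0 0.004" --pt "0 0 0.004" --pt "0 0 0.004" --pt "0 0 0.004" --twist '[0,0,0,0]' --claw '[0,0,0,0]'

```text
time: 20.88
ee_pos: [479.7, -499.6, 0.2]
tcp_rot: [-2.248, -2.178, 0.039]
force: [-14.7, 14.6, 29.2]
grip_width: 0.5
```

```bash
python3 go.py 480 -490 2 88; python3 go.py
```

```text
t 20.88 p [ 4.797e+02 -4.996e+02  2.000e-01] yaw 88.2 tilt 1.57 F [-14.7  14.6  29.2] w 0.5
[[0.0097, 0.0, -0.0018]]
[0.19]
[-0.0257 -0.0095 -0.9996] [-0.849  0.829  1.206 -0.028  1.116 -0.804] 20.875 [ 4.797e+02 -4.996e+02  2.000e-01] 88.2 [-14.7  14.6  29.2] 0.5097520565318064
```

Emit:
drive_tool --pt "0 0 -0.06" --pt "0 0 -0.06" --pt "0 0 -0.05" --twist '[0,0,0]' --claw '[0,0,0.7]'

```text
time: 21.25
ee_pos: [483.5, -497.2, 172.2]
tcp_rot: [-2.245, -2.176, 0.039]
force: [-0.4, -0.7, 1.0]
grip_width: 7.4
```

```bash
python3 go.py 616.5 -2 160 113 10
```

```text
t 21.25 p [ 483.5 -497.2  172.2] yaw 88.2 tilt 1.66 F [-0.4 -0.7  1. ] w 7.4
[[0.0499, 0.0117, 0.0012], [0.0494, 0.0139, 0.0012], [0.0487, 0.016, 0.0012], [0.048, 0.0181, 0.0012], [0.0471, 0.0202, 0.0012], [0.0462, 0.0222, 0.0012], [0.0452, 0.0242, 0.0012], [0.0441, 0.0261, 0.0012], [0.043, 0.028, 0.0012], [0.0417, 0.0298, 0.0012]]
[-2.48, -2.48, -2.48, -2.48, -2.48, -2.48, -2.48, -2.48, -2.48, -2.48]
```

Emit:
drive_tool --pt "0.05 0.012 0" --pt "0.0495 0.014 0" --pt "0.0485 0.016 0" --pt "0.048 0.018 0" --pt "0.047 0.02 0" --pt "0.046 0.022 0" --pt "0.045 0.024 0" --pt "0.044 0.026 0" --pt "0.043 0.028 0" --pt "0.0415 0.03 0" --pt "0 0 0" --twist '[-2.5,-2.5,-2.5,-2.5,-2.5,-2.5,-2.5,-2.5,-2.5,-2.5,0]' --claw '[0.7,0.7,0.7,0.7,0.7,0.7,0.7,0.7,0.7,0.7,0.7]'

```text
time: 22.62
ee_pos: [620.5, 11.9, 178.7]
tcp_rot: [1.708, 2.63, -0.03]
force: [-0.7, -1.4, -0.3]
grip_width: 65.7
```

```bash
python3 go.py 616.5 -2 125 113.4; python3 go.py
```

```text
t 22.62 p [620.5  11.9 178.7] yaw 114.0 tilt 1.13 F [-0.7 -1.4 -0.3] w 65.7
[[-0.0056, -0.0046, 0.0268], [-0.0056, -0.0046, 0.0268]]
[0.3, 0.3]
[-0.0054 -0.019  -0.9998] [-0.031  0.482  1.333 -0.02   1.332 -0.445] 22.625 [620.5  11.9 178.7] 114.0 [-0.7 -1.4 -0.3] 65.6814699318009
```

Emit:
drive_tool --pt "-0.007 -0.005 0.025" --pt "-0.006 -0.004 0.025" --pt "0 0 0" --twist '[0.3,0.3,0]' --claw '[0.7,0.7,0.7]'

```text
time: 23.0
ee_pos: [618.0, -5.9, 130.5]
tcp_rot: [1.721, 2.617, -0.027]
force: [-0.5, -1.3, 0.7]
grip_width: 65.8
```

```bash
python3 go.py 616.5 -2 72 113.4; python3 look.py graB 616 -2 scene 1
```

```text
t 23.0 p [618.   -5.9 130.5] yaw 113.4 tilt 1.13 F [-0.5 -1.3  0.7] w 65.8
[[0.0021, 0.0001, 0.0293], [0.0021, 0.0001, 0.0293]]
[-0.02, -0.02]
23.05 [618.6  -5.7 131.9]
```

View pics/graB.png

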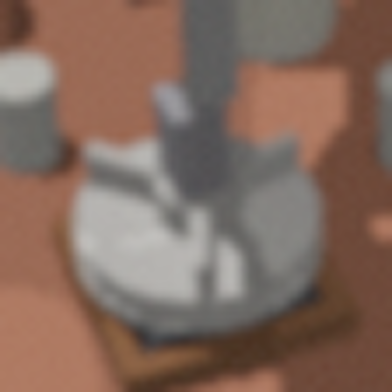

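Emit:
drive_tool --pt "0.004 0 0.025" --pt "0 0 0.025" --pt "0 0 0.01" --pt "0 0 0" --twist '[0,0,0,0]' --claw '[0.7,0.7,0.7,0.7]'

```text
time: 23.55
ee_pos: [620.3, -3.8, 77.3]
tcp_rot: [1.716, 2.608, -0.018]
force: [0.3, 0.1, 0.2]
grip_width: 65.8
```

```bash
python3 go.py 616.5 -2 71 113.4; python3 look.py graB2 616 -2 scene 1
```

```text
t 23.55 p [620.3  -3.8  77.3] yaw 113.3 tilt 1.3 F [0.3 0.1 0.2] w 65.8
[[0.0031, -0.0028, 0.0063]]
[-0.1]
23.6 [620.5  -3.8  77.8]
```

View pics/graB2.png

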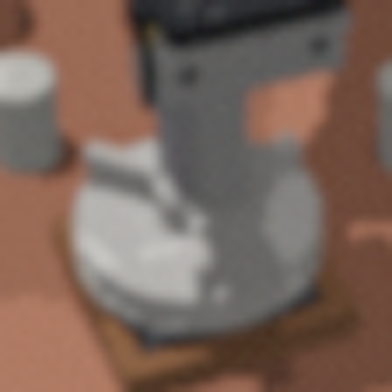

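Emit:
drive_tool --pt "0.003 -0.003 0.006" --pt "0 0 0" --pt "0 0 0" --pt "0 0 0" --pt "0 0 0" --twist '[0,0,0,0,0]' --claw '[0.1,0.1,0.1,0.1,0.1]' --force 35

```text
time: 24.22
ee_pos: [617.5, -2.2, 73.8]
tcp_rot: [1.714, 2.605, -0.014]
force: [2.5, -0.2, -0.8]
grip_width: 24.1
```

```bash
python3 go.py 616.5 -2 71 113.4
```

```text
t 24.23 p [617.5  -2.2  73.8] yaw 113.3 tilt 1.44 F [ 2.5 -0.2 -0.8] w 24.1
[[0.0006, -0.0008, 0.0028]]
[-0.1]
```

Emit:
drive_tool --pt "0 0 -0.015" --pt "0 0 -0.03" --pt "0 0 -0.05" --pt "0 0 -0.045" --twist '[0,0,0,0]' --claw '[0.1,0.1,0.1,0.1]'

```text
time: 24.72
ee_pos: [612.6, 0.8, 213.8]
tcp_rot: [1.72, 2.614, -0.024]
force: [0.4, 1.2, -6.3]
grip_width: 24.0
```

```bash
python3 go.py 421 -343 205 88 8;  python3 look.py liftB 616 -2 scene 1
```

```text
t 24.73 p [612.6   0.8 213.8] yaw 113.3 tilt 1.13 F [ 0.4  1.2 -6.3] w 24.0
[[-0.03, -0.039, 0.0011], [-0.0321, -0.0373, 0.0011], [-0.0341, -0.0355, 0.0011], [-0.036, -0.0335, 0.0011], [-0.0378, -0.0315, 0.0011], [-0.0395, -0.0293, 0.0011], [-0.0411, -0.0271, 0.0011], [-0.0425, -0.0248, 0.0011]]
[3.16, 3.16, 3.16, 3.16, 3.16, 3.16, 3.16, 3.16]
24.775 [614.3   0.9 220.6]
```

View pics/liftB.png

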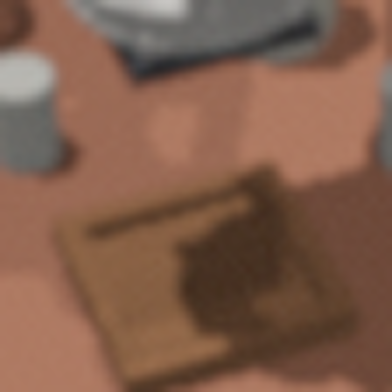

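Emit:
drive_tool --pt "-0.03 -0.039 0" --pt "-0.032 -0.037 0" --pt "-0.034 -0.0355 0" --pt "-0.036 -0.0335 0" --pt "-0.038 -0.0315 0" --pt "-0.0395 -0.0295 0" --pt "-0.041 -0.027 0" --pt "-0.038 -0.024 0" --twist '[3.2,3.2,3.2,3.2,3.2,3.2,3.2,3]' --claw '[0.1,0.1,0.1,0.1,0.1,0.1,0.1,0.1]'

```text
time: 25.78
ee_pos: [413.6, -343.2, 224.6]
tcp_rot: [2.259, 2.158, -0.011]
force: [1.4, -0.0, -6.6]
grip_width: 23.7
```

```bash
python3 go.py 421 -343 120 88 3; python3 go.py
```

```text
t 25.77 p [ 413.6 -343.2  224.6] yaw 87.4 tilt 1.09 F [ 1.4 -0.  -6.6] w 23.7
[[0.0002, 0.0025, 0.0349], [0.0002, 0.0025, 0.0349], [0.0002, 0.0025, 0.0349]]
[-0.21, -0.21, -0.21]
[ 0.0072 -0.0176 -0.9998] [-0.757  0.247  1.543 -0.008  1.334 -0.709] 25.775 [ 413.6 -343.2  224.6] 87.4 [ 1.4 -0.  -6.6] 23.682353555819784
```

Emit:
drive_tool --pt "0 0.008 0.03" --pt "0 0.001 0.05" --pt "0 0 0.035" --pt "0 0 0" --twist '[-0.6,0,0,0]' --claw '[0.1,0.1,0.1,0.1]'

```text
time: 26.28
ee_pos: [420.3, -348.0, 106.3]
tcp_rot: [2.255, 2.164, -0.012]
force: [-0.1, 0.1, -6.8]
grip_width: 23.3
```

```bash
python3 go.py 421.5 -343 72 88 3; python3 - <<'E'
from bench import arm
import cv2,numpy as np
f=arm.grab_frame("scene"); np.savez("scene2.npz",**f)
cv2.imwrite("pics/s5.png",cv2.resize(f["img"][140:260,80:220,::-1],None,fx=5,fy=5,interpolation=cv2.INTER_CUBIC)[:600])
E
```

```text
t 26.27 p [ 420.3 -348.   106.3] yaw 87.6 tilt 1.0 F [-0.1  0.1 -6.8] w 23.3
[[0.0017, 0.0003, 0.0114], [0.0017, 0.0003, 0.0114], [0.0017, 0.0004, 0.0114]]
[-0.12, -0.12, -0.12]
```

View pics/s5.png

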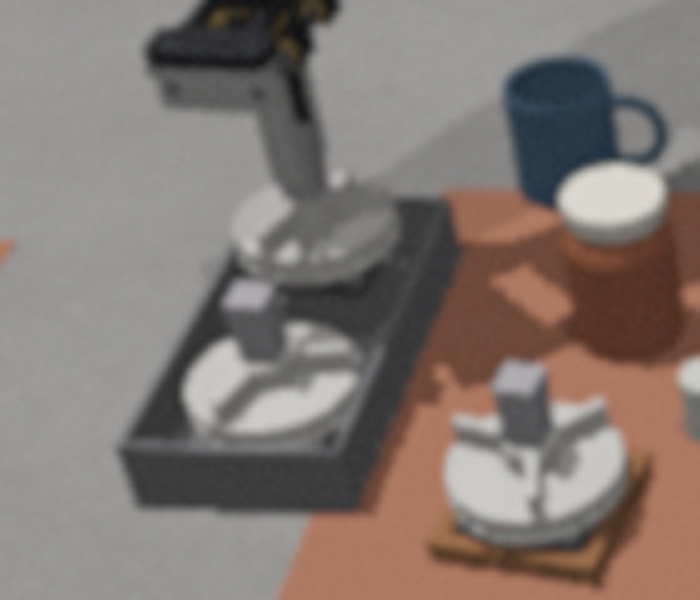

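Emit:
drive_tool --pt "0.006 0.001 0.008" --pt "0 0 0.008" --pt "0 0 0.007" --pt "0 0 0" --twist '[-0.3,0,0,0]' --claw '[0.1,0.1,0.1,0.1]'

```text
time: 26.82
ee_pos: [423.9, -343.6, 87.4]
tcp_rot: [2.243, 2.165, -0.011]
force: [0.1, -0.1, -7.1]
grip_width: 23.7
```

```bash
python3 go.py 421.5 -343 71 88 3
```

```text
t 26.82 p [ 423.9 -343.6   87.4] yaw 88.0 tilt 1.45 F [ 0.1 -0.1 -7.1] w 23.7
[[0.0002, -0.0008, 0.0055], [0.0002, -0.0008, 0.0055], [0.0002, -0.0008, 0.0055]]
[-0.01, -0.01, -0.01]
```

Emit:
drive_tool --pt "0 -0.003 0.008" --pt "0 0 0.006" --pt "0 0 0.003" --pt "0 0 0.002" --twist '[0,0,0,0]' --claw '[0.1,0.1,0.1,0.1]'

```text
time: 27.32
ee_pos: [422.4, -344.8, 70.9]
tcp_rot: [2.24, 2.162, -0.01]
force: [-4.4, 7.9, 22.2]
grip_width: 24.4
```

```bash
python3 go.py 421.5 -343 70 88 1
```

```text
t 27.32 p [ 422.4 -344.8   70.9] yaw 88.0 tilt 1.68 F [-4.4  7.9 22.2] w 24.4
[[0.0017, -0.001, 0.0009]]
[-0.03]
```

On the floor. Release and rise.

Emit:
drive_tool --pt "0 0 0" --pt "0 0 0" --pt "0 0 0" --pt "0 0 0" --pt "0 0 -0.02" --pt "0 0 -0.04" --pt "0 0 -0.05" --pt "0 0 -0.05" --twist '[0,0,0,0,0,0,0,0]' --claw '[0.1,0.5,0.5,0.5,0.5,0.5,0.5,0.5]'

```text
time: 28.32
ee_pos: [419.5, -340.5, 233.4]
tcp_rot: [2.242, 2.164, -0.011]
force: [-0.3, -0.3, 0.1]
grip_width: 47.1
```

```bash
python3 go.py 300 -480 225 88 4
```

```text
t 28.32 p [ 419.5 -340.5  233.4] yaw 88.0 tilt 1.54 F [-0.3 -0.3  0.1] w 47.1
[[-0.0359, -0.0286, 0.0021], [-0.0359, -0.0286, 0.0021], [-0.0359, -0.0286, 0.0021], [-0.0359, -0.0286, 0.0021]]
[-0.01, -0.01, -0.01, -0.01]
```

Emit:
drive_tool --pt "-0.036 -0.0285 0" --pt "-0.036 -0.0285 0" --pt "-0.036 -0.0285 0" --pt "-0.036 -0.0285 0" --pt "0 0 0" --twist '[0,0,0,0,0]' --claw '[0.5,0.5,0.5,0.5,0.5]'

```text
time: 28.95
ee_pos: [298.2, -485.4, 240.5]
tcp_rot: [2.233, 2.159, -0.011]
force: [-0.2, 0.5, 0.0]
grip_width: 46.7
```

```bash
python3 - <<'E'
from bench import arm
from h import *
for n in("scene","top"):
    f=arm.grab_frame(n); np.savez(f"{n}9.npz",**f)
    im=f["img"][130:300,80:400] if n=="scene" else f["img"][130:310,190:440]
    cv2.imwrite(f"pics/{n}9.png",cv2.resize(im[:,:,::-1],None,fx=2.5 if n=="scene" else 3.2,fy=2.5 if n=="scene" else 3.2,interpolation=cv2.INTER_CUBIC))
    if n=="top":
        p=cloud(f);Z=p[...,2]
        m=((Z>85)&(Z<125)&(p[...,0]<680)&(p[...,0]>330)&(abs(p[...,1])<420)).astype(np.uint8)
        k,l,s,c=cv2.connectedComponentsWithStats(m)
        for i in range(1,k):
            if s[i,4]>6: print(c[i].round(1),plane(f,[c[i]],104)[0].round(1),p[l==i][:,2].max().round(0))
E
python3 go.py
```

```text
[348.4 188.5] [ 609.2 -172.5  104. ] 115.0
[238.7 191.3] [622.  179.6 104. ] 116.0
[404.5 207.6] [ 535.4 -345.4  104. ] 113.0
[345.9 241.7] [ 437.8 -148.6  104. ] 124.0
[293.4 245. ] [437.6  16.9 104. ] 124.0
[408.  242.9] [ 421.7 -342.9  104. ] 113.0
[170.  283.9] [340.8 405.5 104. ] 106.0
[ 0.0198 -0.0303 -0.9993] [-1.081  0.297  1.444  0.003  1.365 -1.051] 29.05 [ 300.  -483.7  240.6] 88.2 [-0.3  0.2  0.7] 46.864974036657
```

View pics/scene9.png

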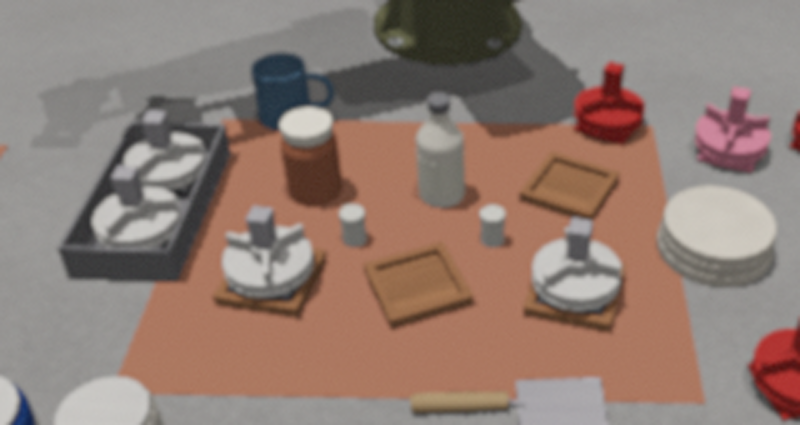

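View pics/top9.png

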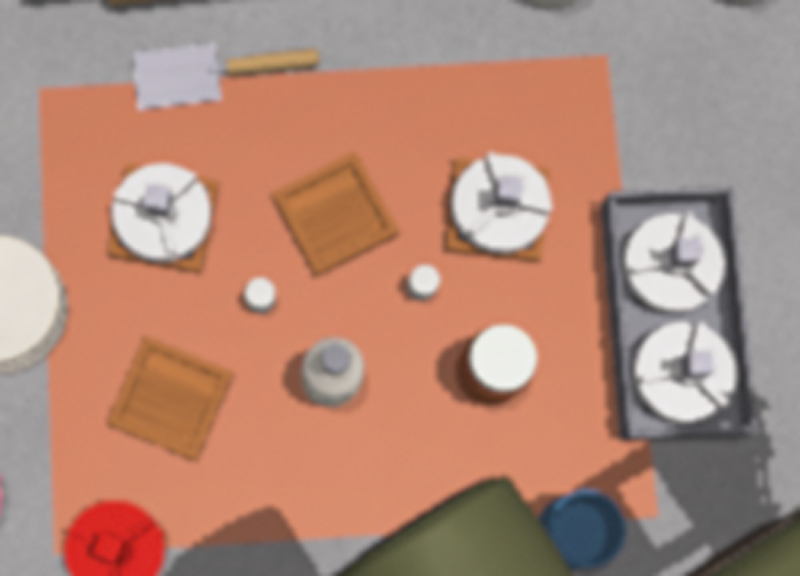

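```bash
python3 - <<'E'
from h import *
f=dict(np.load("top9.npz")); p=cloud(f).reshape(-1,3)
for n,x,y,zz in(("A",622,180,44),("C",608.5,-172,44),("tubfar",537,-345.5,41),("tubnear",422,-343,41)):
    q=p[(np.hypot(p[:,0]-x,p[:,1]-y)<44)&(abs(p[:,2]-zz-4)<14)]
    A=np.c_[q[:,0]-x,q[:,1]-y,np.ones(len(q))]
    for _ in range(4):
        c=np.linalg.lstsq(A,q[:,2],rcond=None)[0]; r=q[:,2]-A@c; k=abs(r)<2.5*r.std(); A,q=A[k],q[k]
    print(n,len(q),np.degrees(c[:2]).round(2),c[2].round(1),r.std().round(1))
E
```

```text
A 382 [ 0.6  -0.03] 44.0 3.8
C 373 [ 0.53 -0.46] 45.2 3.8
tubfar 370 [ 0.61 -0.29] 42.8 4.1
tubnear 400 [-0.25  0.07] 41.8 3.8
```

Both discs in the tub are level and at floor height (about 42 mm). Handing in.

```bash
python3 -c "
from bench import arm
print(arm.hand_in())"
```

```text
the job is handed in; nothing more can be done
None
```

I spun all four wheels; two bound and are now upright in the grey tub, and the two that run freely are still in their cradles. The job was handed in with the clock at about 29 s of the 72 s allowed. I could not tell which cradle carries which number, so I give positions in mm instead.

| Pulley (x, y) | Result of the spin | Where it is now |
|---|---|---|
| (609, -172) | ran on freely after the push | in its cradle |
| (622, 180) | ran on freely after the push | in its cradle |
| (616, -2) | stopped dead | tub, near place |
| (431, 182) | stopped dead | tub, far place |

- **Turn angle:** I pushed each wheel by a rib with closed fingers. From the pictures, the two that bind turned roughly 90°, well over a sixth of a turn. I did not read a total angle for the two free wheels, but both were seen still turning after the push.
- **Tub check:** the two pulleys stand about 114 mm apart. The depth image puts both discs level within about 1° and at the height expected for plates flat on the floor.
- **Surroundings:** the bottle and jar are where they started, by depth measurement. The kiln props, bats, spatula and look-alikes look unmoved in the final pictures.
- **Checks that disagreed:** the scene camera placed things about 4 mm further out in x than the top camera, so I aimed between the two, nearer the top camera. The tool had tilted about 3° when I set down the first pulley, but it settled flat on release.
- **Extra contact:** I pressed the closed fingers on bare table beside the tub (29 N vertical, about 36 N in all) to try to remove that tilt. It made little difference.

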